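# Pack the transport case and check-weigh it on the hand scale

## Task

Pack every white power adapter on the table into the grey transport case, then press its blue lid down until the catch snaps and holds it shut. Take the hand scale from its stand, hook it under the steel bail on the lid and lift the case clear of the table by about 30 mm, hanging from the scale alone for two seconds or so, then lower it back flat on the table, unhook it and put the scale back in the fork of its stand; leave everything else on the table where it is.

Things in the scene. Friction and masses are not known exactly. Their poses are not given: they have to be found in the camera images.
- case: Loose grey transport case, open-topped box 170 (its x) x 240 mm (its y), 54 mm high, walls and floor 5 mm (inside 160 x 230, 49 mm deep). Origin: centre of its underside; z up; -x is its front, with an orange sprung catch sticking out 20 mm at the middle; +x is the hinge side. About 0.38 kg with its lid.
- lid (a joint): Angle of the case's blue lid (rad): 0 shut and caught, 1.57 upright on the hinge side, stop at 2.0. A stiffish hinge: it stays put near upright; tipped below about 1.15 it falls slowly and rests ajar at about 0.09 on the catch. Pressing down at its front edge with about 10 N takes it past the catch, which then holds against about 10 N.
- lid_edge (a point): Point on the blue lid's outer face, 5 mm back from the middle of its front edge. Axes turn with the lid: x from front edge to hinge, y along the hinge, z out of the outer face. Lid 170 x 240 mm, 8 mm thick, its front edge 170 mm from the hinge. Shut, this face lies 62 mm above the table.
- lid_hinge (a point): Middle of the lid's hinge line, 85 mm behind the case's centre, 58 mm above its underside (mid-thickness of the lid). Axes turn with the lid; y is the hinge line.
- bar (a point): Centre of the top of the steel lifting bail on the lid: 8 mm round bar along the lid's y, slightly peaked in the middle; top part 36 mm long, legs slope out to 90 mm apart at the lid. 50 mm from the lid's outer face, over the middle of the lid, so right above the case's middle when shut. Axes turn with the lid.
- stand: Fixed dark steel stand of the hand scale. Origin: centre of its underside on the table. Base 130 x 110 mm, 12 mm thick. Two yellow prongs, 12 mm wide, along its x, tops 125 mm up, 32 mm gap between them centred on y = 0, from x = -27 to 38 mm; upright 56 mm wide behind them at x = 38 to 50 mm, no higher than the prongs. Open towards -x and above.
- scale: The whole loose hand scale, 0.14 kg. Origin: middle of the underside of its black collar plate (44 x 50 mm, 6 mm thick), which lies on the prongs. A tube 24 x 22 mm reaches 26 mm below the collar, then the hook.
- scale_grip (a point): Centre of the hand scale's green handle block, 60 (x) x 20 (y) x 30 mm (z, up), 53 mm above the collar's underside; a housing 40 x 24 x 32 mm between them. In the stand the handle's x points along the stand's x and this point is 178 mm above the table. The scale lifts straight up out of the fork (105 mm until the hook is clear of the prongs).
- hook_seat (a point): Where the centre of a hung 8 mm bar rests in the scale's hook: on the scale's axis, 147 mm below the handle centre when empty. Hook of 6 mm steel in the scale's x-z plane: lowest 10 mm below this point, back at x = -18 mm, tip at x = 20 mm rising 18 mm above this point. The mouth opens to +x: a bar along y can enter from +x at 23 to 34 mm above this point, until over it.
- hook (a joint): Stretch of the scale's spring (m), its reading: 250 N/m, about 1 mm when empty, stop at 0.06. Loaded case: about 20 to 34 mm.
- adapter0_center (a point): Centre of a loose white power adapter, a rounded block 42 mm (x) by 62 mm (y) by 28 mm (z, up), about 90 g, lying flat. Two to four of the four adapters are present in a run.
- adapter1_center (a point): Centre of a loose white power adapter, a rounded block 42 mm (x) by 62 mm (y) by 28 mm (z, up), about 90 g, lying flat. Two to four of the four adapters are present in a run.
- adapter2_center (a point): Centre of a loose white power adapter, a rounded block 42 mm (x) by 62 mm (y) by 28 mm (z, up), about 90 g, lying flat. Two to four of the four adapters are present in a run.
- adapter3_center (a point): Centre of a loose white power adapter, a rounded block 42 mm (x) by 62 mm (y) by 28 mm (z, up), about 90 g, lying flat. Two to four of the four adapters are present in a run.
- tape_roll: Bystander, loose: roll of brown tape, 84 mm across, 36 mm high, lying flat with a 60 mm hole. Origin: centre of its underside.
- booklets: Bystander, loose: small block of green booklets, 85 x 60 x 22 mm. Origin: centre of its underside.
- mug: Bystander, loose: white mug, 80 mm across, 90 mm high. Origin: centre of its underside.
- carton: Bystander, loose: closed brown carton, 110 x 80 x 60 mm. Origin: centre of its underside.
- marker: Bystander, loose: black marker pen lying down, 16 mm thick, 146 mm long. Origin: on the table under its middle.
- label_roll: Bystander, loose: roll of white labels standing on its end, 70 mm across, 55 mm high. Origin: centre of its underside.
Things that resemble listed ones, but are neither listed nor needed, are in the scene too. Leave any pink or yellow look-alike of the part that bears adapter3_center alone. Leave any yellow look-alike of the scale alone.

How it is judged:
By the outcome, as a careful person would: the job done as asked, in the order asked, and still so for the second after the job is handed in, with the robot touching nothing.
Of adapter0, adapter1, adapter2, adapter3 only 2 to 4 are there at a start; the rules pass over those that are not, and their reading is None.
At some moment in a run one of adapter0, adapter1, adapter2, adapter3 may be knocked a few centimetres aside while the robot is not near it.
It also fails if it takes over 210 s, if anything falls off the work surface, if the arm or the gripper's body presses on something with over 40 N, if the wrist force passes 120 N, or if a joint passes its speed limit or range.

## Robot

A 6-joint arm with a two-finger parallel gripper is mounted at the origin on the work surface. World frame = base frame: x ahead of the robot, y to its left, z up, the work surface at z = 0. Lengths are in m, angles in rad, forces in N, time in s.
With the tool pointing down it reaches from about 0.275 to 0.725 m from the base axis. Payload 15.9 kg.
Tool frame: the origin (TCP) lies on the mounting face of the last link; the fingertips stand 173 mm ahead of it and the grasp point (between the pads) lies 155 mm ahead of it; y points along the fingers, z is the direction in which the jaws open and shut, and the axes are right-handed (so a half turn about y gives the same grasp; the last joint's range is limited). The gripper opens to 85 mm and grips with 20 to 120 N. Pads are 22 mm wide; open, the fingers measure 114 mm over their backs; the gripper's body (76 mm by 85 mm) begins 54 mm behind the grasp point. The pads swing forward as they close: fully open they stand 13 mm farther back than shut.
Start: joints at [1.142, 0.213, -0.034, 1.323, 0, 1.571], TCP at [0.208, 0.455, 0.405] pointing down, gripper open.
Joint ranges: [-2.98, 2.98], [-0.74, 1.72], [-1.14, 1.35], [-2.1, 2.04], [-1.57, 1.44], [-3.14, 3.14]. Speed limits (rad/s): [1.89, 1.89, 2.39, 2.57, 3.14, 3.14].

## Interface

Orientations are given as a rotation vector (axis times angle).
In Python, from bench import read_state, cams, bot gives the robot as it stands.
- The arm moves only by the tool send_rows, never from a script. Its argument "series" is a list of rows, each a list of 7 numbers: the gripper's target within -1 to 1 (fully open at 1, half-way at 0, shut at -1), then the shift along the tool's x, y, z in units of 25 mm (1.0 is 25 mm), then the turn, a rotation vector about the tool's x, y, z in degrees. A call has 1 to 20 rows; each row is the pose to reach, as a shift and turn from the pose measured when the call began, along the tool's axes at that moment; what a row does not reach only later rows make up. A row lasts 1/12 s, in which the tool goes at most 41.7 mm and 7.16 degrees, less where a joint would pass 70% of its speed; a pose out of reach is approached as far as the arm can. A call with a gripper value outside its range is refused whole. The fingers move at their own pace and stop on an object; "grip_force" is the grip in N (left out, the last holds). Time passes only in rows, so rows that repeat a pose let the fingers close. It gives the time, the measured TCP pose, the force and the opening at its end, in the units of the state.
- read_state(): the state, without advancing time (a new reading comes with each control period).
- cams.get_image(name): name is "side" or "top" or "wrist"; returns the picture (420x560x3 uint8, red, green, blue); there is no depth.
- cams.camera_model(name): a dict with "mtx" (3x3 intrinsics, pixels), "R" (3x3) and "t" (3): a world point X has camera coordinates R X + t; the wrist camera has in their place "hand_eye" (4x4, takes a point from camera to tool coordinates, whose origin is the TCP and whose axes are the tool frame's). Camera axes: x right, y down, z forward; pixel columns grow to the right and rows downward; lengths in m; the calibration is good to about 2 mm. A picture is of the moment at which its call begins: read the wrist's pose just before it. camera_model takes no time and is no camera call.
- bot.hand_in(): hands the job in, once; it reports no verdict.
The state is a dict: "time": time; "joints": joint angles; "dq": joint speeds; "joint_efforts": joint torques, N m; "tool_pos": TCP position; "tcp_rot": TCP orientation; "contact_force": force on the tool from outside, world axes, zero at the start; "torque": the same for the moment, N m; "width": finger opening in m.
Only numpy, scipy, OpenCV 4.12 (cv2) and the standard library are available. Lean on these libraries where they do the work, as an engineer would, in place of code of your own. Each camera call takes 0.05 s, during which the arm holds its last target.

## Working session

There is one attempt and no reset: what is moved stays moved. The work goes in short steps, Python scripts to look and compute and a tool call to move; the robot and the scene stay as the last step left them, time stands still between calls to the robot, and variables do not carry over. Pictures are saved under pics/ and viewed, and the job is handed in when it is done.

Besides the shell and the picture viewer there is one more tool, called as name(argument=value, ...) on one line, values as JSON. send_rows: Moves the arm, as the interface text tells. Its arguments: {"type":"object","properties":{"series":{"type":"array"},"grip_force":{"type":"number"}},"required":["series"]}

```bash
ls; mkdir -p pics
python3 - <<'E'
from bench import read_state, cams, bot
import cv2,json
s=read_state();print(s)
for n in ["side","top","wrist"]:
    im=cams.get_image(n);cv2.imwrite(f"pics/{n}0.png",im[:,:,::-1]);print(n,cams.camera_model(n))
E
```

```text
pics
{'time': 0.0, 'joints': array([ 1.14202582e+00,  2.13371230e-01, -3.50654990e-02,  1.32351749e+00,
        9.72156303e-06,  1.57081978e+00]), 'dq': array([ 1.64656742e-03,  1.03750060e-03, -9.42552695e-05, -1.43368097e-03,
       -1.83188974e-04,  1.53773991e-03]), 'joint_efforts': array([-1.50169282e-03, -6.86162567e+01,  4.87119234e+01,  1.73177489e-02,
        2.90854987e-04, -2.70914154e-05]), 'tool_pos': array([0.207812  , 0.45460111, 0.40420598]), 'tcp_rot': array([-1.54564053,  0.33656106, -0.33615662]), 'contact_force': array([ 0.29138228,  0.3172779 , -0.03974989]), 'torque': array([ 0.0304676 , -0.01691857, -0.04531166]), 'width': 0.08548614147989587}
side {'mtx': array([[380.87329202,   0.        , 283.41002828],
       [  0.        , 380.87329202, 212.94713959],
       [  0.        ,   0.        ,   1.        ]]), 'R': array([[ 0.81422234, -0.58054311,  0.00341767],
       [-0.35234113, -0.49882652, -0.79185089],
       [ 0.46140841,  0.64353849, -0.61070491]]), 't': array([-0.43701229,  0.29917936,  0.80384691])}
top {'mtx': array([[490.70589869,   0.        , 281.73197823],
       [  0.        , 490.70589869, 211.42390068],
       [  0.        ,   0.        ,   1.        ]]), 'R': array([[ 0.01078058, -0.99991287,  0.00761814],
       [-0.98732106, -0.01185083, -0.15829301],
       [ 0.1583695 , -0.00581506, -0.98736279]]), 't': array([0.02347126, 0.57643319, 1.53028774])}
wrist {'mtx': array([[306.1314105 ,   0.        , 273.73621438],
       [  0.        , 306.1314105 , 209.52066148],
       [  0.        ,   0.        ,   1.        ]]), 'hand_eye': array([[-6.38017294e-04,  9.61985168e-01,  2.73100950e-01,
        -6.79922950e-02],
       [ 1.18430489e-03, -2.73100087e-01,  9.61984896e-01,
         3.19539259e-02],
       [ 9.99999095e-01,  9.37197790e-04, -9.65041156e-04,
         3.45654774e-04],
       [ 0.00000000e+00,  0.00000000e+00,  0.00000000e+00,
         1.00000000e+00]])}
```

View pics/top0.png

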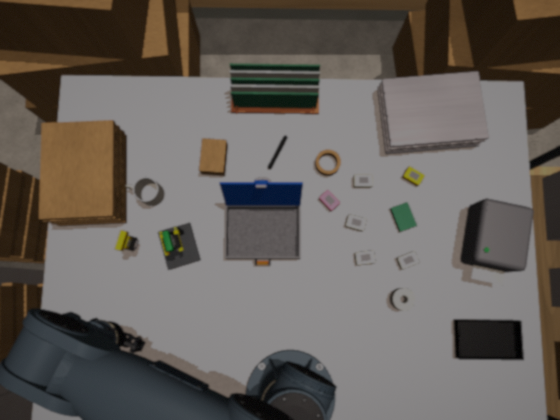

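View pics/side0.png

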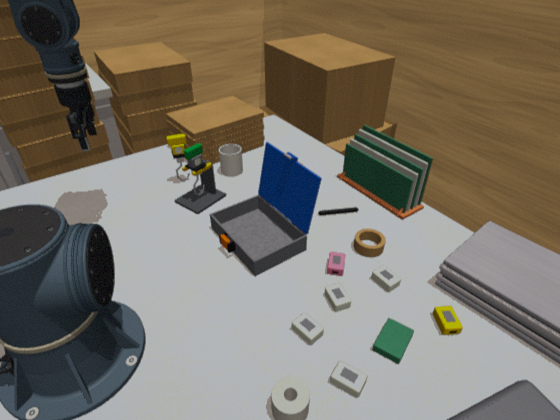

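View pics/wrist0.png

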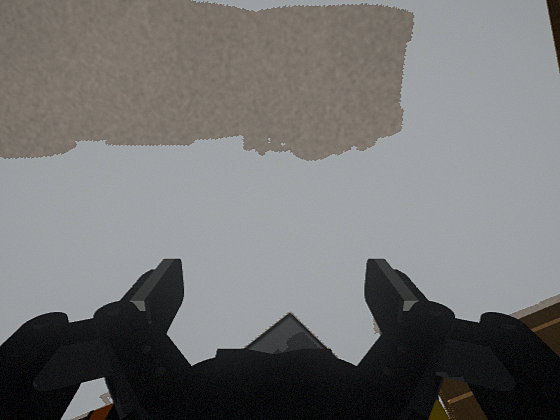

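Run:
```python
import cv2
im=cv2.imread("pics/top0.png")
a=cv2.resize(im[150:320,300:440],None,fx=4,fy=4,interpolation=cv2.INTER_CUBIC)[:600]
cv2.imwrite("pics/c1.png",cv2.resize(im[150:300,300:440],None,fx=4,fy=4,interpolation=cv2.INTER_CUBIC))
cv2.imwrite("pics/c2.png",cv2.resize(im[165:285,105:305],None,fx=4,fy=4,interpolation=cv2.INTER_CUBIC))
im=cv2.imread("pics/side0.png")
cv2.imwrite("pics/c3.png",cv2.resize(im[125:275,150:330],None,fx=4,fy=4,interpolation=cv2.INTER_CUBIC))
```

```text
(no output)
```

View pics/c1.png

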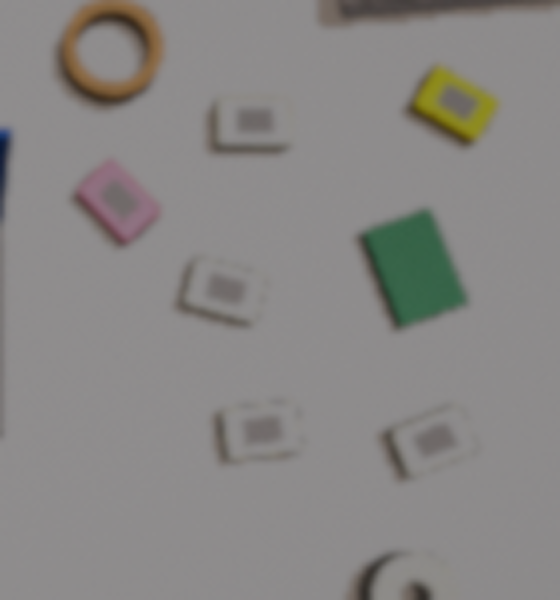

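View pics/c2.png

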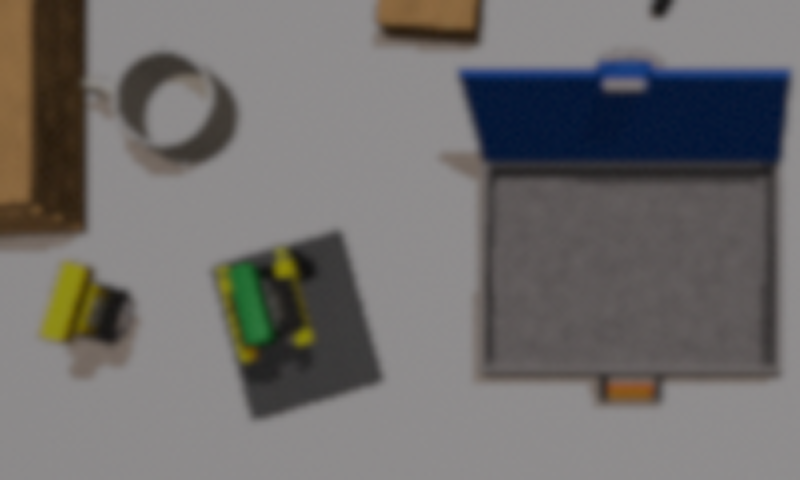

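View pics/c3.png

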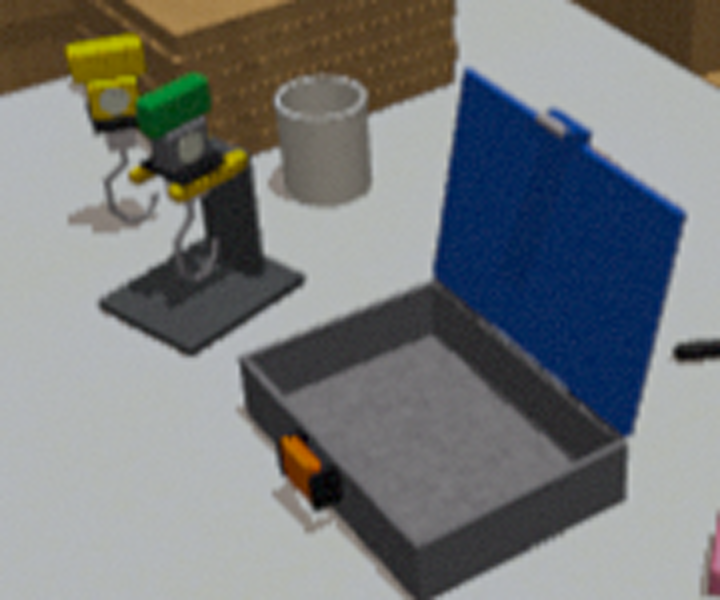

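```bash
cat > h.py <<'E'
import numpy as np,cv2
from bench import read_state, cams, bot
from scipy.spatial.transform import Rotation as Rn
def cam(name,s=None):
    m=cams.camera_model(name)
    K=m["mtx"]
    if "R" in m: R=m["R"];t=m["t"];return K,R.T,-R.T@t   # c2w, origin
    H=m["hand_eye"]; s=s or read_state()
    Rt=Rn.from_rotvec(s["tcp_rot"]).as_matrix()
    return K,Rt@H[:3,:3],Rt@H[:3,3]+s["tool_pos"]
def ray(c,uv):
    K,R,o=c; d=R@np.linalg.inv(K)@np.array([uv[0],uv[1],1.]); return o,d
def plane(c,uv,z):
    o,d=ray(c,uv); return o+d*(z-o[2])/d[2]
def proj(c,X):
    K,R,o=c; p=K@(R.T@(np.array(X)-o)); return p[:2]/p[2]
def tri(c1,u1,c2,u2):
    o1,d1=ray(c1,u1);o2,d2=ray(c2,u2)
    A=np.stack([d1,-d2],1);k=np.linalg.lstsq(A,o2-o1,rcond=None)[0]
    a=o1+d1*k[0];b=o2+d2*k[1];return (a+b)/2,np.linalg.norm(a-b)
def snap(name,fn):
    s=read_state(); im=cams.get_image(name)[:,:,::-1].copy(); cv2.imwrite(f"pics/{fn}.png",im); return im,cam(name,s)
def target(yaw):
    """tool down, tool x at world yaw (rad): x=(c,s,0), y=(0,0,-1), z=x cross y"""
    x=np.array([np.cos(yaw),np.sin(yaw),0]);y=np.array([0,0,-1.]);return np.stack([x,y,np.cross(x,y)],1)
def go(p,yaw,tip=0.155,s=None):
    """row shift/turn to put the grasp point at p"""
    s=s or read_state(); R0=Rn.from_rotvec(s["tcp_rot"]).as_matrix(); R=target(yaw)
    tcp=np.array(p)-R[:,1]*tip
    sh=R0.T@(tcp-s["tool_pos"])/.025; tn=np.degrees(Rn.from_matrix(R0.T@R).as_rotvec())
    print("row",np.round(sh,2),np.round(tn,1)," dist mm",round(np.linalg.norm(sh)*25),"rows>=",int(np.ceil(max(np.linalg.norm(sh)*25/41.7,np.linalg.norm(tn)/7.16))))
def pose():
    s=read_state();R=Rn.from_rotvec(s["tcp_rot"]).as_matrix()
    print("t",round(s["time"],2),"grasp",np.round(s["tool_pos"]+R[:,1]*.155,4),"xdir",np.round(R[:,0],3),"ydir",np.round(R[:,1],3),"F",np.round(s["contact_force"],1),"w",round(s["width"],4),"j",np.round(s["joints"],2))
E
python3 - <<'E'
from h import *
im=cv2.imread("pics/top0.png");c=cam("top");cs=cam("side")
for (u,v) in [(363,181),(356,222),(365,257),(408,260),(330,200),(413,176)]:
    p=plane(c,(u,v),.028);print((u,v),np.round(p,3))
print("case corners z54")
for uv in [(226,259),(299,259),(302,208),(226,207)]: print(np.round(plane(c,uv,.054),3))
print("catch",np.round(plane(c,(262,262),.04),3))
print("lid top ends", [np.round(plane(c,uv,.228),3) for uv in [(220,183),(302,183)]])
# stand base corners in c2 crop 
for uv in [(212,268),(341,231),(382,380),(254,418)]:
    q=(105+uv[0]/4,165+uv[1]/4);print("stand",np.round(plane(c,q,.012),3))
for uv in [(243,267),(258,343)]: print("handle",np.round(plane(c,(105+uv[0]/4,165+uv[1]/4),.193),3))
pose()
E
```

```text
(363, 181) [ 0.683 -0.236  0.028]
(356, 222) [ 0.547 -0.211  0.028]
(365, 257) [ 0.434 -0.239  0.028]
(408, 260) [ 0.426 -0.376  0.028]
(330, 200) [ 0.619 -0.127  0.028]
(413, 176) [ 0.702 -0.401  0.028]
case corners z54
[0.421 0.204 0.054]
[ 0.424 -0.026  0.054]
[ 0.587 -0.035  0.054]
[0.587 0.208 0.054]
catch [0.414 0.091 0.04 ]
lid top ends [array([0.627, 0.209, 0.228]), array([ 0.63 , -0.026,  0.228])]
stand [0.509 0.432 0.012]
stand [0.541 0.328 0.012]
stand [0.42  0.29  0.012]
stand [0.388 0.392 0.012]
handle [0.489 0.365 0.193]
handle [0.435 0.351 0.193]
t 0.15 grasp [0.2078 0.4545 0.2493] xdir [ 0.909 -0.416  0.   ] ydir [-0.    -0.001 -1.   ] F [-0.5 -1.   0.6] w 0.0855 j [ 1.14  0.21 -0.03  1.32 -0.    1.57]
```

```bash
cat >> h.py <<'E'
def labels(im,c,z=.028,guess=None,win=15,up=6):
    out=[]
    for g in guess:
        u,v=proj(c,[*g,z]); x0=int(round(u))-win;y0=int(round(v))-win
        cr=im[max(y0,0):y0+2*win+1,max(x0,0):x0+2*win+1]
        big=cv2.resize(cr,None,fx=up,fy=up,interpolation=cv2.INTER_CUBIC)
        out.append((x0,y0,big))
    return out
E
python3 - <<'E'
from h import *
im=cv2.imread("pics/top0.png");c=cam("top")
G=[(363,181),(356,222),(365,257),(408,260)]
tiles=[]
for u,v in G:
    w=16;cr=im[v-w:v+w+1,u-w:u+w+1]
    g=cv2.cvtColor(cr,cv2.COLOR_BGR2GRAY)
    big=cv2.resize(g,None,fx=8,fy=8,interpolation=cv2.INTER_CUBIC)
    # label: dark relative to table near centre
    vals=[]
    m=(big<np.median(big)-12).astype(np.uint8)
    n,l,st,ce=cv2.connectedComponentsWithStats(m)
    k=l[132,132] or 1+np.argmin(np.linalg.norm(ce[1:]-132,axis=1))
    cn=max(cv2.findContours((l==k).astype(np.uint8),0,1)[0],key=cv2.contourArea)
    r=cv2.minAreaRect(cn)
    f=lambda q:(u-w+(q[0]+.5)/8-.5,v-w+(q[1]+.5)/8-.5)
    W=[plane(c,f(q),.028)[:2] for q in cv2.boxPoints(r)]
    e=[W[1]-W[0],W[2]-W[1]];L=max(e,key=np.linalg.norm)
    print((u,v),"ctr",np.round(plane(c,f(r[0]),.028)[:2],4),"size",[round(np.linalg.norm(q)*1000) for q in e],"long yaw deg",round(np.degrees(np.arctan2(L[1],L[0])),1),np.median(big))
    b=cv2.cvtColor(big,cv2.COLOR_GRAY2BGR);cv2.drawContours(b,[np.int32(cv2.boxPoints(r))],-1,(0,0,255),1);tiles.append(b)
cv2.imwrite("pics/c4.png",cv2.resize(np.vstack([np.hstack(tiles[:2]),np.hstack(tiles[2:])]),(600,600)))
E
```

```text
(363, 181) ctr [ 0.6878 -0.2371] size [31, 22] long yaw deg -89.3 141.0
(356, 222) ctr [ 0.5475 -0.2114] size [22, 32] long yaw deg -105.8 141.0
(365, 257) ctr [ 0.4337 -0.2393] size [31, 22] long yaw deg -79.4 141.0
(408, 260) ctr [ 0.4279 -0.377 ] size [33, 22] long yaw deg -68.7 140.0
```

View pics/c4.png

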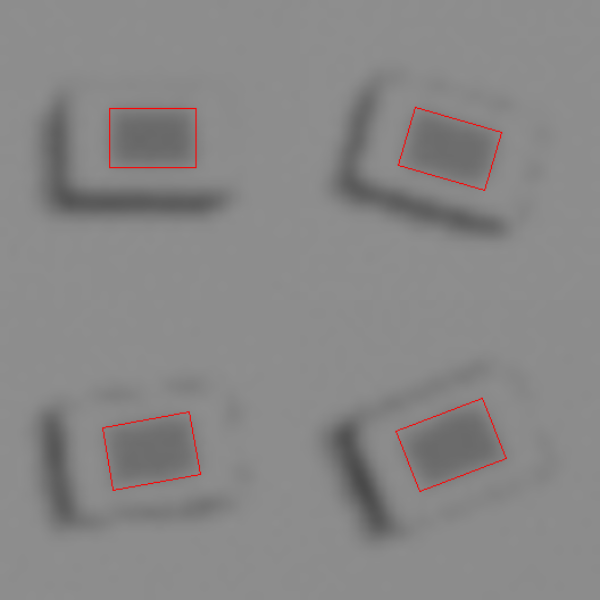

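Run:
```python
from h import *
go((.4337,-.2393,.15),np.radians(-79.4))
```

```text
row [ 19.76   3.99 -21.49] [ 0.  54.8  0. ]  dist mm 737 rows>= 18
```

send_rows(series=[[1,5,0,-5.4,0,14,0],[1,10,0,-10.8,0,28,0],[1,15,0,-16,0,41,0],[1,19.76,2,-21.5,0,54.8,0],[1,19.76,2,-21.5,0,54.8,0],[1,19.76,2,-21.5,0,54.8,0],[1,19.76,2,-21.5,0,54.8,0],[1,19.76,2,-21.5,0,54.8,0],[1,19.76,2,-21.5,0,54.8,0],[1,19.76,2,-21.5,0,54.8,0],[1,19.76,2,-21.5,0,54.8,0],[1,19.76,2,-21.5,0,54.8,0],[1,19.76,2,-21.5,0,54.8,0],[1,19.76,2,-21.5,0,54.8,0],[1,19.76,2,-21.5,0,54.8,0],[1,19.76,4,-21.5,0,54.8,0],[1,19.76,4,-21.5,0,54.8,0],[1,19.76,4,-21.5,0,54.8,0],[1,19.76,4,-21.5,0,54.8,0],[1,19.76,4,-21.5,0,54.8,0]])

```text
time: 1.82
tool_pos: [0.4335, -0.2417, 0.3027]
tcp_rot: [-1.292, 1.076, -1.072]
contact_force: [0.3, 0.3, -0.1]
width: 0.0853
```

Run:
```python
from h import *
pose(); im,c=snap("wrist","w1"); im2,c2=snap("top","t1"); go((.4337,-.2393,.022),np.radians(-79.4))
print(proj(c,(.4337,-.2393,.028)))
```

```text
t 1.82 grasp [ 0.433  -0.2417  0.1477] xdir [ 0.182 -0.983 -0.001] ydir [-0.003  0.    -1.   ] F [ 0.3  0.3 -0.1] w 0.0853 j [-0.51  0.25 -0.25  1.07 -0.    0.88]
row [-0.    5.1   0.02] [ 0.1 -0.  -0. ]  dist mm 128 rows>= 4
[274.17120049 206.66601912]
```

View pics/w1.png

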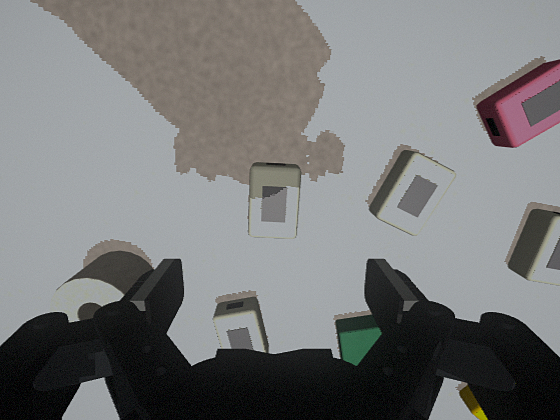

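View pics/t1.png

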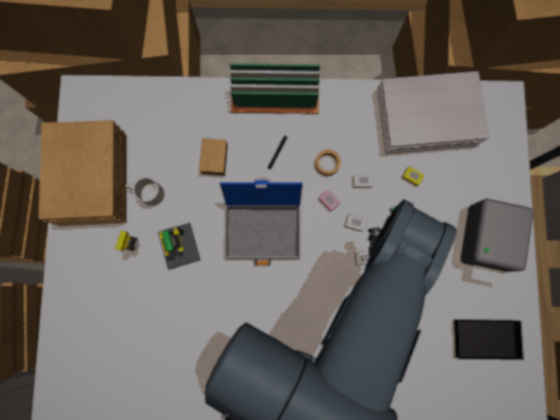

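send_rows(series=[[1,0,2,0,0,0,0],[1,0,4,0,0,0,0],[1,0,5.1,0,0,0,0],[1,0,5.1,0,0,0,0],[1,0,5.1,0,0,0,0],[-1,0,5.1,0,0,0,0],[-1,0,5.1,0,0,0,0],[-1,0,5.1,0,0,0,0],[-1,0,5.1,0,0,0,0],[-1,0,5.1,0,0,0,0],[-1,0,5.1,0,0,0,0],[-1,0,5.1,0,0,0,0],[-1,0,5.1,0,0,0,0]], grip_force=40)

```text
time: 3.0
tool_pos: [0.4339, -0.2398, 0.179]
tcp_rot: [-1.291, 1.07, -1.074]
contact_force: [-3.3, 2.6, 18.4]
width: 0.0412
```

Run:
```python
from h import *
pose()
```

```text
t 3.0 grasp [ 0.4342 -0.24    0.024 ] xdir [ 0.184 -0.983  0.001] ydir [ 0.002 -0.001 -1.   ] F [-3.3  2.6 18.4] w 0.0412 j [-0.5   0.37 -0.43  0.77 -0.    0.88]
```

Run:
```python
from h import *
go((.434,-.24,.13),np.radians(-79.4));go((.534,.039,.13),0);go((.534,.039,.034),0)
```

```text
row [ 0.01 -4.24  0.01] [-0.1 -0.   0.1]  dist mm 106 rows>= 3
row [-10.22  -4.25   5.99] [ -0.  -79.4   0.1]  dist mm 315 rows>= 12
row [-10.23  -0.41   5.98] [ -0.  -79.4   0.1]  dist mm 296 rows>= 12
```

send_rows(series=[[-1,0,-1.6,0,0,0,0],[-1,0,-3.2,0,0,0,0],[-1,0,-4.24,0,0,-4,0],[-1,-0.8,-4.24,0.5,0,-10,0],[-1,-1.7,-4.24,1,0,-17,0],[-1,-2.6,-4.24,1.5,0,-24,0],[-1,-3.5,-4.24,2,0,-31,0],[-1,-4.4,-4.24,2.6,0,-38,0],[-1,-5.4,-4.24,3.2,0,-45,0],[-1,-6.4,-4.24,3.8,0,-52,0],[-1,-7.4,-4.24,4.4,0,-59,0],[-1,-8.4,-4.24,5,0,-66,0],[-1,-9.4,-4.24,5.5,0,-73,0],[-1,-10.2,-4.24,6,0,-79.4,0],[-1,-10.22,-4.24,6,0,-79.4,0],[-1,-10.22,-4.24,6,0,-79.4,0],[-1,-10.22,-4.24,6,0,-79.4,0]])

```text
time: 4.42
tool_pos: [0.5342, 0.0387, 0.2854]
tcp_rot: [-1.572, -0.0, -0.003]
contact_force: [-0.9, 0.1, -0.4]
width: 0.0408
```

Run:
```python
from h import *
pose(); im,c=snap("wrist","w2"); im2,c2=snap("side","s2"); go((.534,.039,.034),0)
```

```text
t 4.42 grasp [0.5345 0.0385 0.1304] xdir [ 1.    -0.002  0.002] ydir [ 0.002 -0.001 -1.   ] F [-0.9  0.1 -0.4] w 0.0408 j [ 0.07  0.34 -0.18  1.06 -0.    0.07]
row [-0.01  3.85  0.04] [ 0.1 -0.1  0.1]  dist mm 96 rows>= 3
```

View pics/w2.png

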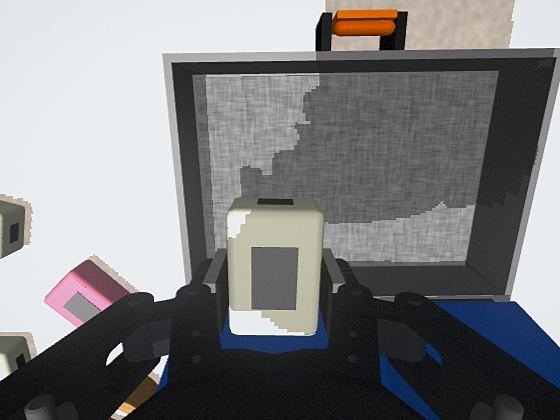

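View pics/s2.png

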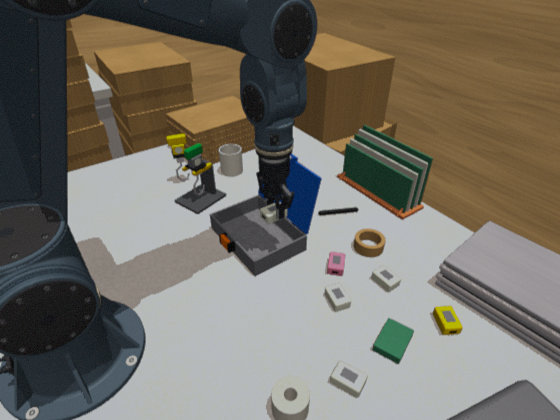

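send_rows(series=[[-1,0,1.5,0,0,0,0],[-1,0,3,0,0,0,0],[-1,0,3.8,0,0,0,0],[-1,0,3.8,0,0,0,0],[-1,0,3.8,0,0,0,0],[0.35,0,3.8,0,0,0,0],[0.35,0,3.8,0,0,0,0],[0.35,0,3.8,0,0,0,0],[0.35,0,3.8,0,0,0,0],[0.35,0,2.5,0,0,0,0],[0.35,0,1,0,0,0,0],[0.35,0,-0.5,0,0,0,0],[0.35,0,-0.5,0,0,0,0]])

```text
time: 5.6
tool_pos: [0.5358, 0.0384, 0.3051]
tcp_rot: [-1.571, -0.007, -0.011]
contact_force: [1.8, -0.4, 0.7]
width: 0.0576
```

Run:
```python
from h import *
c=cam("wrist",{"tool_pos":np.array([0.5342,0.0387,0.2854]),"tcp_rot":np.array([-1.572,0,-.003])})
for uv in [(163,54),(559,49),(512,299),(189,300)]: print("rim",np.round(plane(c,uv,.054),4))
pose(); im2,c2=snap("top","t3"); im,c=snap("wrist","w3")
go((.5475,-.2114,.15),np.radians(-105.8))
```

```text
rim [ 0.4274 -0.0273  0.054 ]
rim [0.4252 0.2059 0.054 ]
rim [0.5919 0.2136 0.054 ]
rim [ 0.5928 -0.0247  0.054 ]
t 5.6 grasp [0.5375 0.0383 0.1501] xdir [ 1.    -0.002  0.011] ydir [ 0.011 -0.001 -1.   ] F [ 1.8 -0.4  0.7] w 0.0576 j [ 0.07  0.32 -0.15  1.09 -0.    0.07]
row [ 0.54 -0.2  -9.99] [ -0.3 105.7   0.3]  dist mm 250 rows>= 15
```

View pics/w3.png

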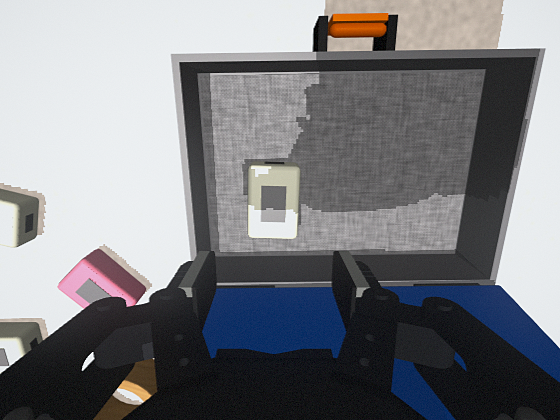

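View pics/t3.png

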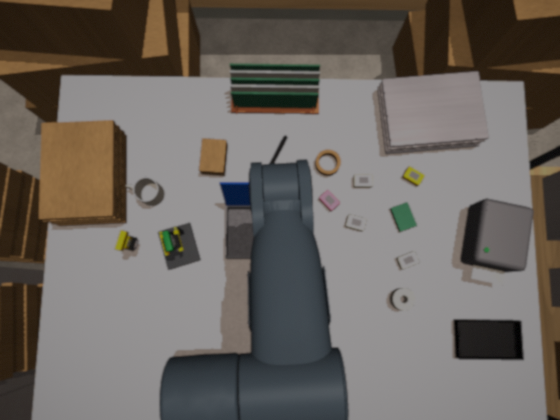

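send_rows(series=[[0.9,0,-1.2,-0.5,0,0,0],[1,0,-2,-1.5,0,4,0],[1,0,-2,-3,0,11,0],[1,0,-2,-4.5,0,18,0],[1,0,-2,-6,0,25,0],[1,0.2,-2,-7.5,0,32,0],[1,0.4,-2,-9,0,39,0],[1,0.54,-2,-10,0,46,0],[1,0.54,-2,-10,0,53,0],[1,0.54,-2,-10,0,60,0],[1,0.54,-1.5,-10,0,67,0],[1,0.54,-1,-10,0,74,0],[1,0.54,-0.2,-10,0,81,0],[1,0.54,0,-10,0,88,0],[1,0.54,0,-10,0,95,0],[1,0.54,0,-10,0,102,0],[1,0.54,0,-10,0,105.7,0],[1,0.54,0,-10,0,105.7,0]])

```text
time: 7.2
tool_pos: [0.5472, -0.2116, 0.2989]
tcp_rot: [-1.061, 1.409, -1.414]
contact_force: [-0.2, -0.1, -0.2]
width: 0.0851
```

Run:
```python
from h import *
pose(); im,c=snap("wrist","w4"); go((.5475,-.2114,.030),np.radians(-105.8))
print(proj(c,(.5475,-.2114,.028)))
```

```text
t 7.2 grasp [ 0.5478 -0.2117  0.1439] xdir [-0.276 -0.961 -0.001] ydir [ 0.004 -0.    -1.   ] F [-0.2 -0.1 -0.2] w 0.0851 j [-0.37  0.43 -0.01  1.13  0.    1.48]
row [-0.01  4.56 -0.01] [-0.2  0.  -0. ]  dist mm 114 rows>= 3
[271.11871668 210.8906708 ]
```

View pics/w4.png

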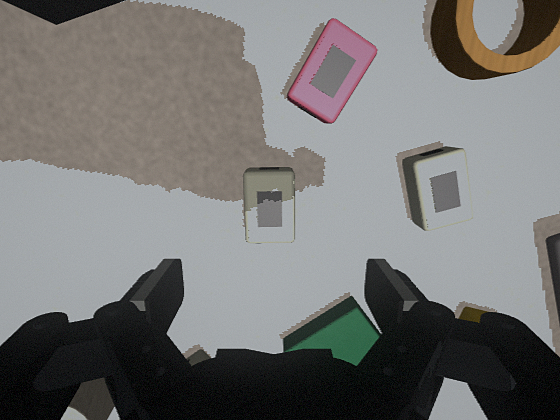

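send_rows(series=[[1,0,1.6,0,0,0,0],[1,0,3.2,0,0,0,0],[1,0,4.5,0,0,0,0],[1,0,4.5,0,0,0,0],[-1,0,4.5,0,0,0,0],[-1,0,4.5,0,0,0,0],[-1,0,4.5,0,0,0,0],[-1,0,4.5,0,0,0,0],[-1,0,4.5,0,0,0,0],[-1,0,4.5,0,0,0,0],[-1,0,4.5,0,0,0,0],[-1,0,3,0,0,0,0],[-1,0,1.5,0,0,0,0],[-1,0,0,0,0,0,0],[-1,0,-0.5,0,0,0,0],[-1,0,-0.5,0,0,0,0]])

```text
time: 8.58
tool_pos: [0.5483, -0.212, 0.3171]
tcp_rot: [-1.059, 1.398, -1.416]
contact_force: [-0.3, 0.1, -1.0]
width: 0.0407
```

Run:
```python
from h import *
pose(); go((.50,0,.16),0);go((.538,.141,.14),0)
```

```text
t 8.58 grasp [ 0.5501 -0.2126  0.1621] xdir [-0.271 -0.962  0.   ] ydir [ 0.012 -0.003 -1.   ] F [-0.3  0.1 -1. ] w 0.0407 j [-0.37  0.41  0.02  1.17  0.    1.48]
row [-7.64  0.03 -4.16] [  -0.5 -105.7    0.7]  dist mm 217 rows>= 15
row [-13.48   0.83  -4.24] [  -0.5 -105.7    0.7]  dist mm 354 rows>= 15
```

send_rows(series=[[-1,-0.3,0,-0.4,0,-7,0],[-1,-0.7,0,-0.9,0,-14,0],[-1,-1.2,0,-1.4,0,-21,0],[-1,-1.8,0,-1.9,0,-28,0],[-1,-2.4,0,-2.4,0,-35,0],[-1,-3,0,-2.8,0,-42,0],[-1,-3.6,0,-3.2,0,-49,0],[-1,-4.3,0,-3.5,0,-56,0],[-1,-5,0,-3.7,0,-63,0],[-1,-5.8,0,-3.9,0,-70,0],[-1,-6.7,0,-4,0,-77,0],[-1,-7.6,0,-4.1,0,-84,0],[-1,-9,0,-4.2,0,-91,0],[-1,-10.5,0.2,-4.2,0,-98,0],[-1,-12,0.5,-4.2,0,-105.7,0],[-1,-13.48,0.8,-4.24,0,-105.7,0],[-1,-13.48,0.8,-4.24,0,-105.7,0],[-1,-13.48,0.8,-4.24,0,-105.7,0],[-1,-13.48,0.8,-4.24,0,-105.7,0]])

```text
time: 10.17
tool_pos: [0.5377, 0.1409, 0.2955]
tcp_rot: [-1.575, -0.009, -0.009]
contact_force: [-0.2, -0.8, -0.9]
width: 0.0407
```

Run:
```python
from h import *
pose(); im,c=snap("wrist","w5"); go((.538,.141,.040),0)
```

```text
t 10.17 grasp [0.5395 0.1403 0.1405] xdir [ 1.    -0.     0.011] ydir [ 0.011 -0.004 -1.   ] F [-0.2 -0.8 -0.9] w 0.0407 j [ 0.26  0.36 -0.11  1.09 -0.01  0.26]
row [-0.04  4.03  0.04] [ 0.2 -0.1  0.7]  dist mm 101 rows>= 3
```

View pics/w5.png

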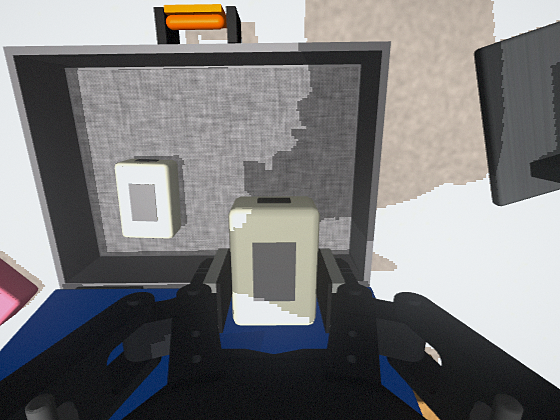

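send_rows(series=[[-1,0,1.5,0,0,0,0],[-1,0,3,0,0,0,0],[-1,0,4.1,0,0,0,0],[-1,0,4.1,0,0,0,0],[-1,0,4.1,0,0,0,0],[0.35,0,4.1,0,0,0,0],[0.35,0,4.1,0,0,0,0],[0.35,0,4.1,0,0,0,0],[0.35,0,4.1,0,0,0,0],[0.35,0,2.5,0,0,0,0],[0.35,0,1,0,0,0,0],[0.35,0,-0.5,0,0,0,0],[0.35,0,-2,0,0,0,0],[0.35,0,-2,-1,0,0,0],[0.35,0,-2,-2.4,0,0,0],[0.35,0,-2,-4,0,0,0],[0.35,0,-2,-5.5,0,0,0],[0.35,0,-2,-5.5,0,0,0]])

```text
time: 11.72
tool_pos: [0.5367, -0.0019, 0.3469]
tcp_rot: [-1.576, -0.005, -0.014]
contact_force: [0.6, 0.4, -0.1]
width: 0.0578
```

Run:
```python
from h import *
pose(); im2,c2=snap("top","t6"); im,c=snap("wrist","w6")
go((.4279,-.377,.16),np.radians(-68.7))
```

```text
t 11.72 grasp [ 0.5386 -0.0028  0.1919] xdir [ 1.    -0.006  0.013] ydir [ 0.013 -0.005 -1.   ] F [ 0.6  0.4 -0.1] w 0.0578 j [-0.    0.3  -0.07  1.19 -0.01  0.  ]
row [ -4.31   1.27 -15.16] [-0.2 68.5  0.7]  dist mm 395 rows>= 10
```

View pics/w6.png

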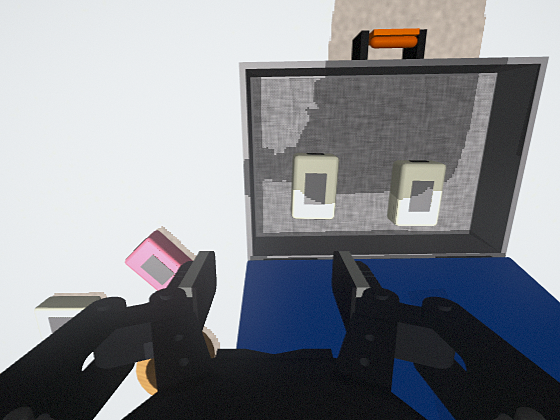

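View pics/t6.png

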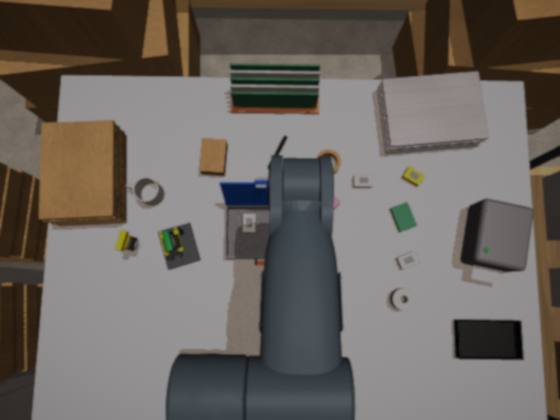

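Two are in the case; the others, at (363,181) and (408,260) in the top view, haven't moved. I'll take (408,260) next.

send_rows(series=[[1,-0.4,0,-1.5,0,7,0],[1,-0.8,0,-3,0,14,0],[1,-1.2,0,-4.5,0,21,0],[1,-1.6,0,-6,0,28,0],[1,-2,0.2,-7.5,0,35,0],[1,-2.5,0.4,-9,0,42,0],[1,-3,0.6,-10.5,0,49,0],[1,-3.4,0.8,-12,0,56,0],[1,-3.8,1,-13.5,0,63,0],[1,-4.3,1.3,-15.15,0,68.5,0],[1,-4.3,1.3,-15.15,0,68.5,0],[1,-4.3,1.3,-15.15,0,68.5,0],[1,-4.3,1.3,-15.15,0,68.5,0]])

```text
time: 12.9
tool_pos: [0.4288, -0.3759, 0.3142]
tcp_rot: [-1.358, 0.92, -0.94]
contact_force: [0.7, 0.0, 0.2]
width: 0.0856
```

Run:
```python
from h import *
pose(); im,c=snap("wrist","w7"); go((.4279,-.377,.031),np.radians(-68.7))
print(proj(c,(.4279,-.377,.028)))
```

```text
t 12.9 grasp [ 0.4307 -0.3763  0.1593] xdir [ 0.364 -0.931  0.007] ydir [ 0.012 -0.003 -1.   ] F [0.7 0.  0.2] w 0.0856 j [-0.72  0.38 -0.04  1.14  0.01  0.48]
row [ 0.    5.14 -0.12] [-0.6  0.1  0.4]  dist mm 128 rows>= 4
[267.69353868 203.68447512]
```

View pics/w7.png

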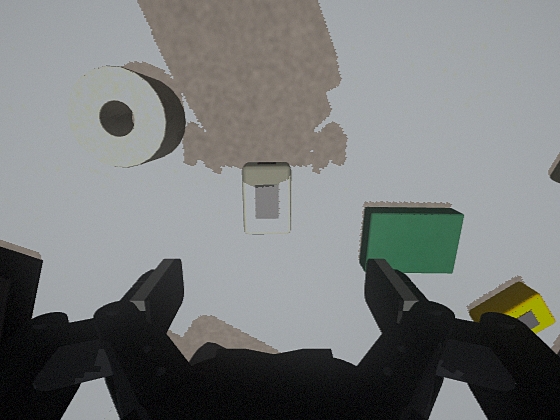

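send_rows(series=[[1,0,1.6,-0.1,-0.6,0,0.4],[1,0,3.2,-0.12,-0.6,0,0.4],[1,0,4.8,-0.12,-0.6,0,0.4],[1,0,5.14,-0.12,-0.6,0,0.4],[1,0,5.14,-0.12,-0.6,0,0.4],[-1,0,5.14,-0.12,-0.6,0,0.4],[-1,0,5.14,-0.12,-0.6,0,0.4],[-1,0,5.14,-0.12,-0.6,0,0.4],[-1,0,5.14,-0.12,-0.6,0,0.4],[-1,0,5.14,-0.12,-0.6,0,0.4],[-1,0,5.14,-0.12,-0.6,0,0.4],[-1,0,5.14,-0.12,-0.6,0,0.4],[-1,0,3.5,-0.12,-0.6,0,0.4],[-1,0,2,-0.12,-0.6,0,0.4],[-1,0,0.5,-0.12,-0.6,0,0.4],[-1,0,0,0,-0.6,0,0.4],[-1,0,0,0,-0.6,0,0.4]])

```text
time: 14.37
tool_pos: [0.43, -0.3761, 0.3194]
tcp_rot: [-1.364, 0.923, -0.937]
contact_force: [0.4, 0.1, -1.8]
width: 0.0407
```

Run:
```python
from h import *
pose(); go((.472,.041,.14),0)
```

```text
t 14.37 grasp [ 0.4309 -0.3769  0.1644] xdir [ 0.365 -0.931  0.007] ydir [ 0.006 -0.005 -1.   ] F [ 0.4  0.1 -1.8] w 0.0407 j [-0.72  0.38 -0.02  1.16 -0.    0.48]
row [-14.93   0.9    7.65] [  0.1 -68.6   0.5]  dist mm 420 rows>= 11
```

send_rows(series=[[-1,-1.4,0,0.7,0,-6,0],[-1,-2.8,0,1.4,0,-12,0],[-1,-4.2,0,2.1,0,-18,0],[-1,-5.6,0,2.8,0,-25,0],[-1,-7,0,3.5,0,-32,0],[-1,-8.4,0,4.2,0,-39,0],[-1,-9.8,0,5,0,-46,0],[-1,-11.2,0.2,5.8,0,-53,0],[-1,-12.6,0.4,6.5,0,-60,0],[-1,-13.9,0.7,7.2,0,-66,0.4],[-1,-14.93,0.9,7.65,0,-68.6,0.5],[-1,-14.93,0.9,7.65,0,-68.6,0.5],[-1,-14.93,0.9,7.65,0,-68.6,0.5],[-1,-14.93,0.9,7.65,0,-68.6,0.5]])

```text
time: 15.53
tool_pos: [0.4718, 0.0409, 0.2947]
tcp_rot: [-1.572, 0.001, 0.001]
contact_force: [-0.2, -0.5, -1.7]
width: 0.0411
```

Run:
```python
from h import *
pose(); im,c=snap("wrist","w8"); go((.472,.041,.039),0)
```

```text
t 15.53 grasp [0.4717 0.0407 0.1397] xdir [ 1.    -0.    -0.001] ydir [-0.001 -0.001 -1.   ] F [-0.2 -0.5 -1.7] w 0.0411 j [ 0.09  0.21 -0.32  1.04 -0.    0.09]
row [0.01 4.03 0.03] [ 0.1 -0.1 -0. ]  dist mm 101 rows>= 3
```

View pics/w8.png

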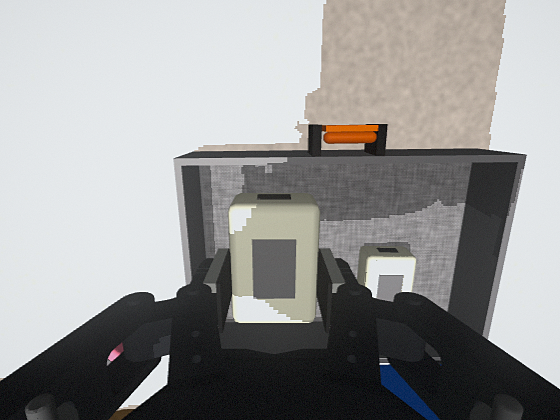

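Run:
```python
from h import *
s={"tool_pos":np.array([0.5367,-0.0019,0.3469]),"tcp_rot":np.array([-1.576,-.005,-.014])}
c=cam("wrist",s)
for uv in [(315,164),(315,188),(419,172),(419,196)]: print(np.round(plane(c,uv,.033),4))
for uv in [(245,64),(546,58),(503,254),(248,256)]: print("rim",np.round(plane(c,uv,.054),4))
s={"tool_pos":np.array([0.4718,0.0409,0.2947]),"tcp_rot":np.array([-1.572,.001,.001])}
c=cam("wrist",s)
for uv in [(275,207),(275,321)]: print("held",np.round(plane(c,uv,.1397-.003),4))
print([np.round(plane(c,uv,.054),4) for uv in [(177,158),(525,155)]])
```

```text
[0.5091 0.034  0.033 ]
[0.5316 0.0347 0.033 ]
[0.5168 0.13   0.033 ]
[0.5396 0.1329 0.033 ]
rim [ 0.4282 -0.0256  0.054 ]
rim [0.4254 0.2061 0.054 ]
rim [0.5897 0.2071 0.054 ]
rim [ 0.5912 -0.028   0.054 ]
held [0.4383 0.0409 0.1367]
held [0.4946 0.041  0.1367]
[array([ 0.4265, -0.0253,  0.054 ]), array([0.4243, 0.2094, 0.054 ])]
```

send_rows(series=[[-1,-0.05,1.5,0,0,0,0],[-1,-0.05,3,0,0,0,0],[-1,-0.05,4.03,0,0,0,0],[-1,-0.05,4.03,0,0,0,0],[-1,-0.05,4.03,0,0,0,0],[0.35,-0.05,4.03,0,0,0,0],[0.35,-0.05,4.03,0,0,0,0],[0.35,-0.05,4.03,0,0,0,0],[0.35,-0.05,4.03,0,0,0,0],[0.35,0,2.5,0,0,0,0],[0.35,0,1,0,0,0,0],[0.35,0,-0.5,0,0,0,0],[0.35,0,-2,0,0,0,0],[0.35,0,-2,-1,0,0,0],[0.35,0,-2,-2.4,0,0,0],[0.35,0,-2,-4,0,0,0],[0.35,0,-2,-4,0,0,0]])

```text
time: 17.0
tool_pos: [0.4716, -0.0643, 0.3456]
tcp_rot: [-1.574, 0.004, -0.004]
contact_force: [0.5, 1.0, -1.0]
width: 0.0577
```

Run:
```python
from h import *
pose(); im2,c2=snap("top","t9"); im,c=snap("wrist","w9")
go((.6,-.23,.19),np.radians(-89.3));go((.6878,-.2371,.16),np.radians(-89.3))
```

```text
t 17.0 grasp [ 0.4717 -0.0648  0.1906] xdir [ 1.    -0.005  0.   ] ydir [ 0.    -0.003 -1.   ] F [ 0.5  1.  -1. ] w 0.0577 j [-0.13  0.18 -0.22  1.17 -0.   -0.13]
row [ 5.16  0.02 -6.75] [ 0.1 89.1  0. ]  dist mm 212 rows>= 13
row [ 8.67  1.21 -7.02] [ 0.1 89.1  0. ]  dist mm 281 rows>= 13
```

View pics/w9.png

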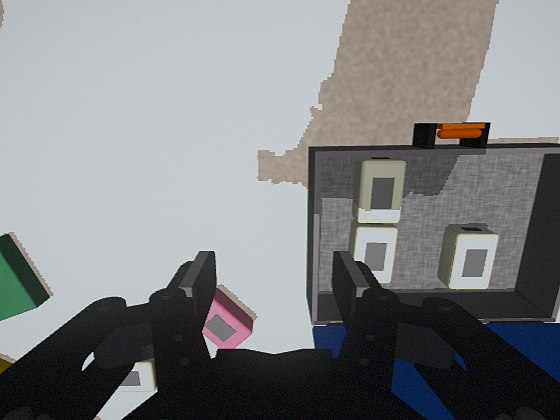

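View pics/t9.png

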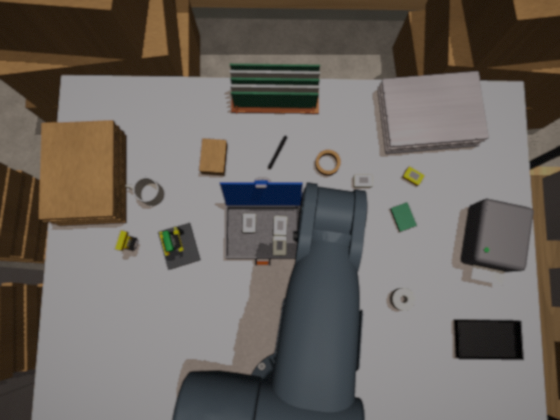

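send_rows(series=[[1,0.3,0,-1,0,7,0],[1,0.7,0,-2,0,14,0],[1,1.2,0,-3,0,21,0],[1,1.8,0,-4,0,28,0],[1,2.4,0,-5,0,35,0],[1,3,0,-6,0,42,0],[1,3.8,0,-6.7,0,49,0],[1,4.6,0,-7,0,56,0],[1,5.4,0.2,-7,0,63,0],[1,6.2,0.4,-7,0,70,0],[1,7,0.6,-7,0,77,0],[1,7.8,0.9,-7,0,84,0],[1,8.67,1.2,-7,0,89.1,0],[1,8.67,1.2,-7,0,89.1,0],[1,8.67,1.2,-7,0,89.1,0],[1,8.67,1.2,-7,0,89.1,0]])

```text
time: 18.43
tool_pos: [0.6878, -0.2356, 0.3155]
tcp_rot: [-1.217, 1.199, -1.199]
contact_force: [-0.1, 0.2, 0.4]
width: 0.0859
```

Run:
```python
from h import *
pose(); im,c=snap("wrist","w10"); go((.6878,-.2371,.031),np.radians(-89.3));go((.686,-.232,.031),np.radians(-89.3))
print(proj(c,(.6878,-.2371,.028)))
```

```text
t 18.43 grasp [ 0.6877 -0.2358  0.1605] xdir [ 0.014 -1.     0.001] ydir [-0.    -0.001 -1.   ] F [-0.1  0.2  0.4] w 0.0859 j [-0.33  0.74  0.56  1.39 -0.    1.23]
row [0.04 5.2  0.01] [-0.   0.1  0.1]  dist mm 130 rows>= 4
row [-0.16  5.2  -0.06] [-0.   0.1  0.1]  dist mm 130 rows>= 4
[272.48242039 206.57265215]
```

View pics/w10.png

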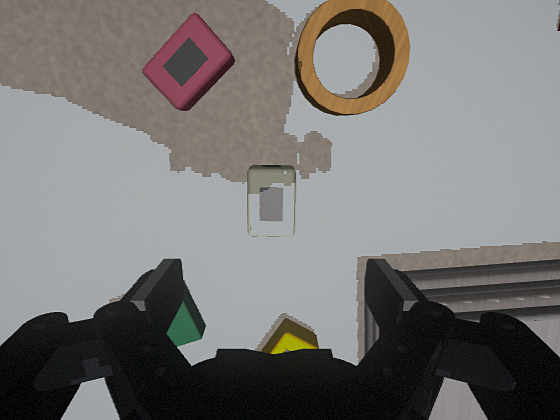

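send_rows(series=[[1,0,1.6,0,0,0,0],[1,0,3.2,0,0,0,0],[1,0,4.5,0,0,0,0],[1,-0.05,5.2,0,0,0,0],[1,-0.05,5.2,0,0,0,0],[1,-0.05,5.2,0,0,0,0],[-1,-0.05,5.2,0,0,0,0],[-1,-0.05,5.2,0,0,0,0],[-1,-0.05,5.2,0,0,0,0],[-1,-0.05,5.2,0,0,0,0],[-1,-0.05,5.2,0,0,0,0],[-1,-0.05,5.2,0,0,0,0],[-1,-0.05,5.2,0,0,0,0],[-1,-0.05,5.2,0,0,0,0]])

```text
time: 19.65
tool_pos: [0.6879, -0.2351, 0.1877]
tcp_rot: [-1.216, 1.197, -1.202]
contact_force: [-3.7, -0.4, 9.9]
width: 0.0408
```

Run:
```python
from h import *
pose(); go((.6,-.23,.18),np.radians(-89.3));go((.471,-.05,.18),0);go((.471,.141,.14),0)
```

```text
t 19.65 grasp [ 0.6882 -0.2354  0.0327] xdir [ 0.014 -1.     0.002] ydir [ 0.002 -0.002 -1.   ] F [-3.7 -0.4  9.9] w 0.0408 j [-0.33  0.79  0.33  1.11 -0.    1.23]
row [-0.24 -5.9  -3.5 ] [-0.1  0.1  0.1]  dist mm 172 rows>= 5
row [-7.51 -5.93 -8.56] [ -0.  -89.2   0.2]  dist mm 321 rows>= 13
row [-15.15  -4.34  -8.46] [ -0.  -89.2   0.2]  dist mm 447 rows>= 13
```

send_rows(series=[[-1,0,-1.6,0,0,0,0],[-1,0,-3.2,0,0,0,0],[-1,0,-4.8,0,0,0,0],[-1,0,-5.9,-1,0,0,0],[-1,-0.1,-5.9,-2.5,0,-6,0],[-1,-0.5,-5.9,-3.8,0,-13,0],[-1,-1.2,-5.9,-5,0,-20,0],[-1,-2,-5.9,-6,0,-27,0],[-1,-3,-5.9,-7,0,-34,0],[-1,-4.2,-5.9,-7.8,0,-41,0],[-1,-5.5,-5.9,-8.3,0,-48,0],[-1,-7,-5.9,-8.5,0,-55,0],[-1,-8.5,-5.9,-8.5,0,-62,0],[-1,-10,-5.7,-8.5,0,-69,0],[-1,-11.5,-5.3,-8.5,0,-76,0],[-1,-13,-4.9,-8.5,0,-83,0],[-1,-14.2,-4.5,-8.46,0,-89.2,0],[-1,-15.15,-4.34,-8.46,0,-89.2,0],[-1,-15.15,-4.34,-8.46,0,-89.2,0],[-1,-15.15,-4.34,-8.46,0,-89.2,0]])

```text
time: 21.32
tool_pos: [0.4709, 0.142, 0.2951]
tcp_rot: [-1.573, -0.003, -0.0]
contact_force: [-0.3, -0.0, -1.6]
width: 0.0408
```

Run:
```python
from h import *
pose(); im,c=snap("wrist","w11"); go((.470,.141,.041),0)
```

```text
t 21.32 grasp [0.4712 0.1417 0.1401] xdir [1.    0.002 0.002] ydir [ 0.002 -0.002 -1.   ] F [-0.3 -0.  -1.6] w 0.0408 j [ 0.29  0.24 -0.28  1.05 -0.    0.29]
row [-0.05  3.97  0.  ] [0.1 0.  0.1]  dist mm 99 rows>= 3
```

View pics/w11.png

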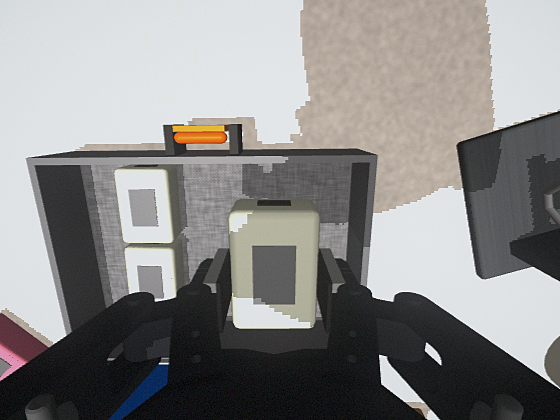

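send_rows(series=[[-1,-0.1,1.5,0,0,0,0],[-1,-0.1,3,0,0,0,0],[-1,-0.1,3.97,0,0,0,0],[-1,-0.1,3.97,0,0,0,0],[-1,-0.1,3.97,0,0,0,0],[0.35,-0.1,3.97,0,0,0,0],[0.35,-0.1,3.97,0,0,0,0],[0.35,-0.1,3.97,0,0,0,0],[0.35,-0.1,3.97,0,0,0,0],[0.35,0,2.5,0,0,0,0],[0.35,0,1,0,0,0,0],[0.35,0,-0.5,0,0,0,0],[0.35,0,-2,0,0,0,0],[0,-1,-2,0,0,0,0],[0,-2.5,-2,0,0,0,0],[0,-4,-2,0,0,0,0],[0,-4,-2,0,0,0,0]])

```text
time: 22.78
tool_pos: [0.3659, 0.1406, 0.3453]
tcp_rot: [-1.573, -0.001, 0.001]
contact_force: [1.0, 0.1, 0.5]
width: 0.0425
```

Run:
```python
from h import *
pose(); im2,c2=snap("side","s12"); im2,c2=snap("top","t12");im,c=snap("wrist","w12")
```

```text
t 22.78 grasp [0.3659 0.1403 0.1903] xdir [1.    0.001 0.   ] ydir [ 0.    -0.002 -1.   ] F [1.  0.1 0.5] w 0.0425 j [ 0.37  0.01 -0.41  1.14 -0.    0.37]
```

View pics/w12.png

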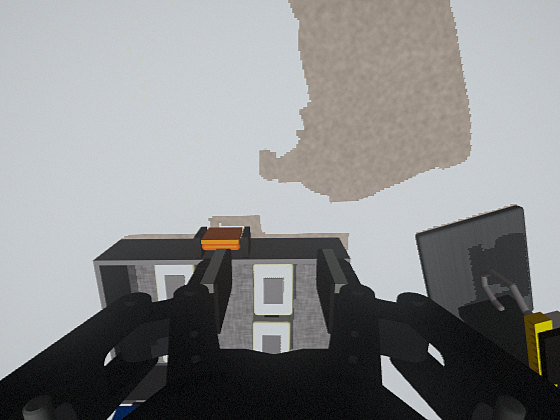

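View pics/s12.png

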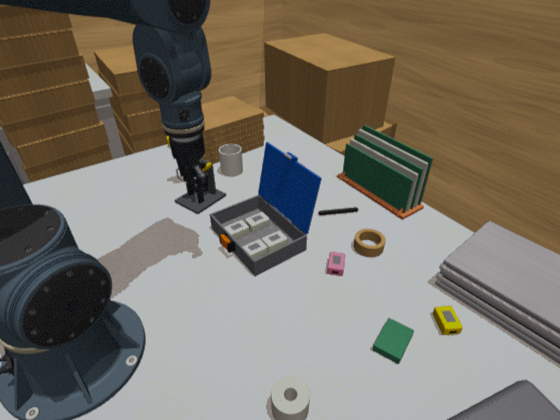

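View pics/t12.png

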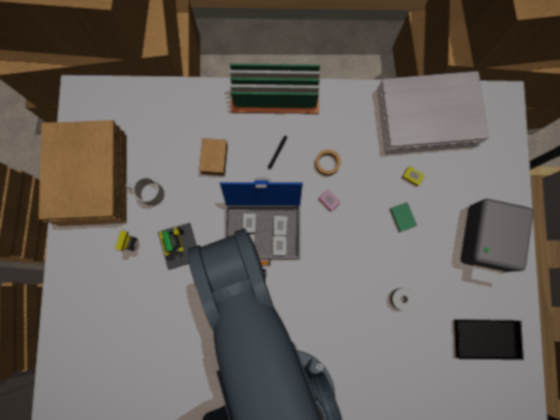

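Run:
```python
from h import *
c=cam("top")
for th in np.arange(1.5,2.01,.1):
    print(round(th,1),[np.round(proj(c,(.595-.17*np.cos(th)+o*np.sin(th),.091,.058+.17*np.sin(th)+o*np.cos(th))),1) for o in (-.004,.004)])
go((.366,.14,.30),0);go((.69,.091,.30),0);go((.69,.091,.226),0);go((.535,.091,.226),0)
```

```text
1.5 [array([260.8, 200.1]), array([260.9, 197.3])]
1.6 [array([260.9, 194.2]), array([261. , 191.4])]
1.7 [array([261. , 188.4]), array([261.1, 185.8])]
1.8 [array([261.2, 182.9]), array([261.2, 180.4])]
1.9 [array([261.3, 177.6]), array([261.4, 175.3])]
2.0 [array([261.5, 172.7]), array([261.6, 170.5])]
row [-0.18 -4.37 -0.06] [0.1 0.1 0.2]  dist mm 109 rows>= 3
row [12.78 -4.31 -2.03] [0.1 0.1 0.2]  dist mm 341 rows>= 9
row [12.76 -1.35 -2.03] [0.1 0.1 0.2]  dist mm 325 rows>= 8
row [ 6.56 -1.38 -2.02] [0.1 0.1 0.2]  dist mm 175 rows>= 5
```

send_rows(series=[[-1,0,-1.6,0,0,0,0],[-1,0,-3.2,0,0,0,0],[-1,0,-4.4,0,0,0,0],[-1,1.5,-4.4,-0.3,0,0,0],[-1,3,-4.4,-0.6,0,0,0],[-1,4.5,-4.4,-0.9,0,0,0],[-1,6,-4.4,-1.2,0,0,0],[-1,7.5,-4.4,-1.5,0,0,0],[-1,9,-4.4,-1.8,0,0,0],[-1,10.5,-4.4,-2,0,0,0],[-1,12,-4.4,-2,0,0,0],[-1,12.8,-4.4,-2,0,0,0],[-1,12.8,-4.4,-2,0,0,0],[-1,12.8,-3,-2,0,0,0],[-1,12.8,-1.8,-2,0,0,0],[-1,12.8,-1.4,-2,0,0,0],[-1,12.8,-1.4,-2,0,0,0]])

```text
time: 24.35
tool_pos: [0.6912, 0.0912, 0.378]
tcp_rot: [-1.573, 0.001, 0.001]
contact_force: [-1.1, -0.7, 0.6]
width: 0.0001
```

Run:
```python
from h import *
pose(); im2,c2=snap("side","s13")
```

```text
t 24.35 grasp [0.6909 0.0908 0.223 ] xdir [ 1.     0.    -0.001] ydir [-0.001 -0.002 -1.   ] F [-1.1 -0.7  0.6] w 0.0001 j [ 0.13  0.67  0.59  1.49 -0.    0.13]
```

View pics/s13.png

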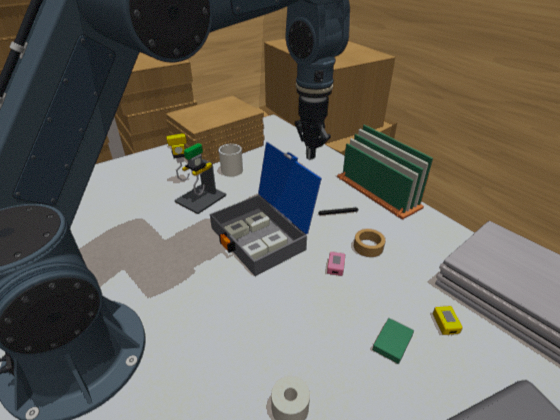

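send_rows(series=[[-1,-0.5,0,0,0,0,0],[-1,-0.9,0,0,0,0,0],[-1,-1.2,0,0,0,0,0],[-1,-1.5,0,0,0,0,0],[-1,-1.8,0,0,0,0,0],[-1,-2.1,0,0,0,0,0],[-1,-2.4,0,0,0,0,0],[-1,-2.7,0,0,0,0,0],[-1,-3,0,0,0,0,0],[-1,-3.3,0,0,0,0,0],[-1,-3.6,0,0,0,0,0],[-1,-3.9,0,0,0,0,0],[-1,-4.2,0,0,0,0,0],[-1,-4.5,0,0,0,0,0],[-1,-4.8,0,0,0,0,0],[-1,-5.1,0,0,0,0,0],[-1,-5.1,0,0,0,0,0]])

```text
time: 25.82
tool_pos: [0.5627, 0.0913, 0.3809]
tcp_rot: [-1.573, -0.002, -0.001]
contact_force: [-0.9, -0.5, -0.2]
width: 0.0002
```

Run:
```python
from h import *
pose(); im2,c2=snap("side","s14")
```

```text
t 25.82 grasp [0.563  0.091  0.2259] xdir [1.    0.001 0.002] ydir [ 0.002 -0.002 -1.   ] F [-0.9 -0.5 -0.2] w 0.0002 j [ 0.16  0.36  0.11  1.31 -0.    0.16]
```

View pics/s14.png

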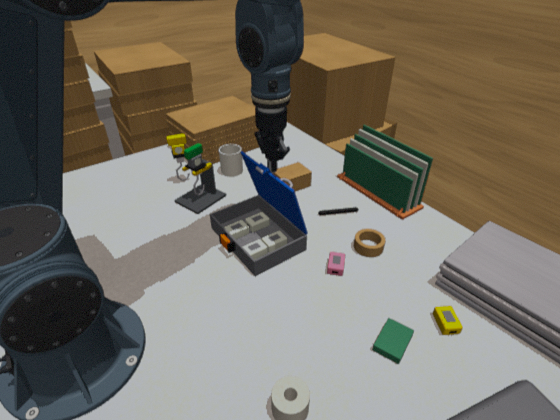

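Working: the lid is tipping and the case stays put. Keep pushing.

send_rows(series=[[-1,-0.3,0,0,0,0,0],[-1,-0.6,0,0,0,0,0],[-1,-0.9,0,0,0,0,0],[-1,-1.2,0,0,0,0,0],[-1,-1.5,0,0,0,0,0],[-1,-1.8,0,0,0,0,0],[-1,-2.1,0,0,0,0,0],[-1,-2.4,0,0,0,0,0],[-1,-2.7,0,0,0,0,0],[-1,-3,0,0,0,0,0],[-1,-3,0,0,0,0,0],[-1,-3,0,0,0,0,0],[-1,-3,0,0,0,0,0],[-1,-3,0,0,0,0,0],[-1,-3,0,0,0,0,0]])

```text
time: 27.12
tool_pos: [0.4885, 0.0912, 0.3806]
tcp_rot: [-1.573, -0.002, -0.001]
contact_force: [0.2, 0.6, -0.0]
width: -0.0002
```

Run:
```python
from h import *
pose(); im2,c2=snap("side","s15")
```

```text
t 27.12 grasp [0.4888 0.091  0.2256] xdir [1.    0.001 0.002] ydir [ 0.002 -0.002 -1.   ] F [ 0.2  0.6 -0. ] w -0.0002 j [ 0.19  0.21 -0.1   1.26 -0.    0.18]
```

View pics/s15.png

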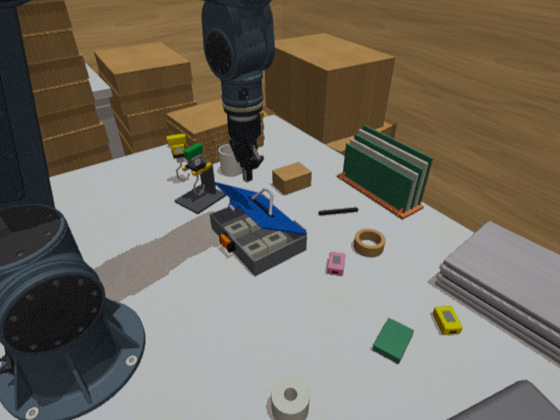

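send_rows(series=[[-1,-0.8,0,0,0,0,0],[-1,-1.6,0,0,0,0,0],[-1,-2.1,0,0,0,0,0],[-1,-2.1,0,0,0,0,0],[-1,-2.1,0,0,0,0,0],[-1,-2.1,0,0,0,0,0],[-1,-2.1,0,0,0,0,0],[-1,-2.1,0,0,0,0,0],[-1,-2.1,0,0,0,0,0],[-1,-2.1,0,0,0,0,0],[-1,-2.1,0,0,0,0,0],[-1,-2.1,0,0,0,0,0],[-1,-2.1,0,0,0,0,0],[-1,-2.1,0,0,0,0,0],[-1,-2.1,0,0,0,0,0],[-1,-2.1,0,0,0,0,0]])

```text
time: 28.5
tool_pos: [0.436, 0.0912, 0.3805]
tcp_rot: [-1.573, -0.002, -0.001]
contact_force: [-0.1, 0.1, 0.3]
width: 0.0
```

Run:
```python
from h import *
pose(); im2,c2=snap("side","s16"); im2,c2=snap("wrist","w16")
```

```text
t 28.5 grasp [0.4363 0.0909 0.2255] xdir [1.    0.001 0.002] ydir [ 0.002 -0.002 -1.   ] F [-0.1  0.1  0.3] w 0.0 j [ 0.21  0.11 -0.22  1.24 -0.    0.21]
```

View pics/s16.png

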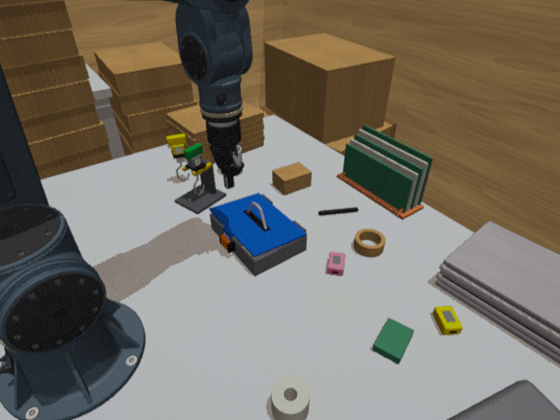

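View pics/w16.png

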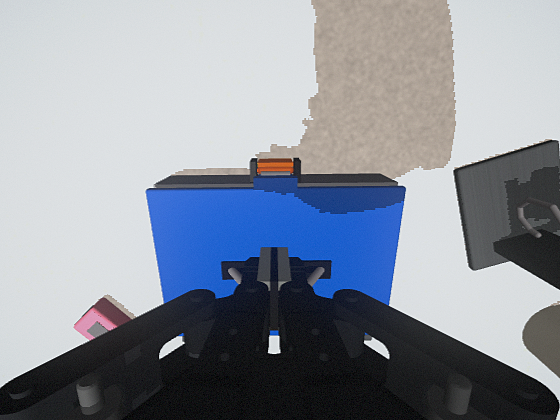

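Run:
```python
from h import *
c=cam("wrist")
for uv in [(275,186),(150,190),(404,188)]: print(np.round(plane(c,uv,.075),4))
```

```text
[0.4239 0.0913 0.075 ]
[ 0.4278 -0.0228  0.075 ]
[0.4255 0.2086 0.075 ]
```

send_rows(series=[[-1,0,1.5,0,0,0,0],[-1,0,3,0,0,0,0],[-1,0,4.2,0,0,0,0],[-1,0,4.2,0,0,0,0],[-1,0,4.4,0,0,0,0],[-1,0,4.6,0,0,0,0],[-1,0,4.7,0,0,0,0]])

```text
time: 29.18
tool_pos: [0.4369, 0.0911, 0.2641]
tcp_rot: [-1.572, -0.004, -0.003]
contact_force: [0.9, 0.5, -1.1]
width: 0.0002
```

send_rows(series=[[-1,-0.1,0.1,0,0,0,0],[-1,-0.1,0.2,0,0,0,0],[-1,-0.1,0.3,0,0,0,0],[-1,-0.1,0.3,0,0,0,0]])

```text
time: 29.52
tool_pos: [0.4344, 0.0911, 0.2565]
tcp_rot: [-1.572, -0.004, -0.003]
contact_force: [0.0, -0.3, -0.1]
width: 0.0002
```

send_rows(series=[[-1,0,0.1,0,0,0,0],[-1,0,0.2,0,0,0,0],[-1,0,0.3,0,0,0,0],[-1,0,0.3,0,0,0,0]])

```text
time: 29.85
tool_pos: [0.4344, 0.0911, 0.2486]
tcp_rot: [-1.572, -0.003, -0.003]
contact_force: [0.4, -0.4, -0.2]
width: 0.0001
```

send_rows(series=[[-1,0,0.1,0,0,0,0],[-1,0,0.2,0,0,0,0],[-1,0,0.2,0,0,0,0]])

```text
time: 30.1
tool_pos: [0.4342, 0.0911, 0.2433]
tcp_rot: [-1.572, -0.003, -0.002]
contact_force: [-0.9, -0.1, 2.4]
width: 0.0002
```

Run:
```python
from h import *
pose(); im2,c2=snap("side","s17"); cv2.imwrite("pics/c17.png",cv2.resize(im2[140:280,180:340],None,fx=4,fy=4,interpolation=cv2.INTER_CUBIC))
```

```text
t 30.1 grasp [0.4348 0.0909 0.0883] xdir [1.    0.001 0.003] ydir [ 0.003 -0.001 -1.   ] F [-0.9 -0.1  2.4] w 0.0002 j [ 0.21  0.2  -0.48  0.89 -0.    0.21]
```

View pics/c17.png

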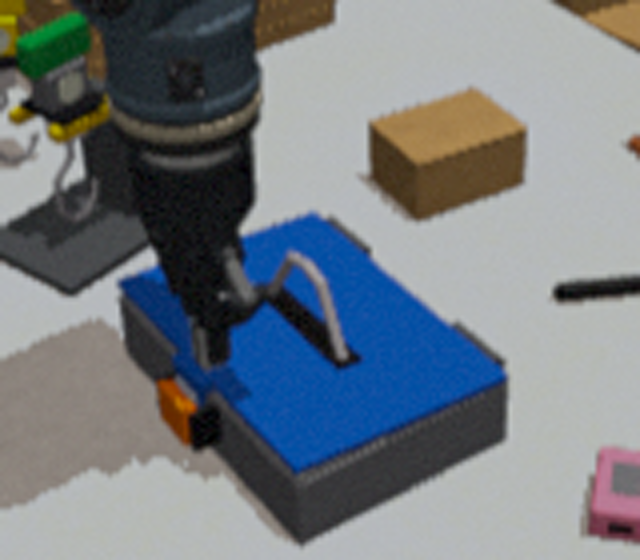

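send_rows(series=[[-1,0,0.05,0,0,0,0],[-1,0,0.1,0,0,0,0],[-1,0,0.15,0,0,0,0],[-1,0,0.2,0,0,0,0],[-1,0,0.2,0,0,0,0]])

```text
time: 30.57
tool_pos: [0.4343, 0.091, 0.2382]
tcp_rot: [-1.572, -0.003, -0.002]
contact_force: [-0.8, -0.3, -0.5]
width: -0.0002
```

send_rows(series=[[-1,0,0.05,0,0,0,0],[-1,0,0.1,0,0,0,0],[-1,0,0.15,0,0,0,0],[-1,0,0.15,0,0,0,0]])

```text
time: 30.9
tool_pos: [0.4343, 0.0911, 0.235]
tcp_rot: [-1.572, -0.003, -0.002]
contact_force: [-7.2, -1.5, 19.6]
width: 0.0
```

Run:
```python
from h import *
pose(); im2,c2=snap("side","s18"); cv2.imwrite("pics/c18.png",cv2.resize(im2[140:280,180:340],None,fx=4,fy=4,interpolation=cv2.INTER_CUBIC))
pose()
```

```text
t 30.9 grasp [0.4349 0.0908 0.08  ] xdir [1.    0.001 0.004] ydir [ 0.004 -0.001 -1.   ] F [-7.2 -1.5 19.6] w 0.0 j [ 0.21  0.21 -0.49  0.87 -0.    0.21]
t 30.95 grasp [0.4349 0.0908 0.0801] xdir [1.    0.001 0.004] ydir [ 0.004 -0.001 -1.   ] F [-6.2 -1.6 18.5] w -0.0002 j [ 0.21  0.21 -0.49  0.87 -0.    0.21]
```

View pics/c18.png

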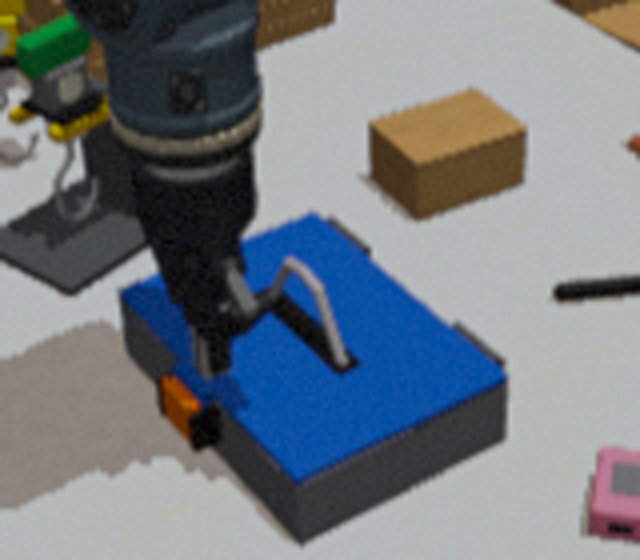

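send_rows(series=[[-1,0,0.04,0,0,0,0],[-1,0,0.04,0,0,0,0]])

```text
time: 31.12
tool_pos: [0.4343, 0.091, 0.2349]
tcp_rot: [-1.572, -0.004, -0.003]
contact_force: [-8.9, -1.8, 25.2]
width: 0.0002
```

send_rows(series=[[-1,0,-0.5,0,0,0,0],[-1,0,-1.5,0,0,0,0],[-1,0,-3,0,0,0,0],[-1,0,-4.5,0,0,0,0],[-1,0,-6,0,0,0,0],[-1,-1,-7.5,1.5,0,0,0],[-1,-2,-7.5,3,0,0,0],[-1,-2,-7.5,4.5,0,0,0],[-1,-2,-7.5,4.5,0,0,0],[-1,-2,-7.5,4.5,0,0,0]])

```text
time: 31.95
tool_pos: [0.3827, 0.2061, 0.4222]
tcp_rot: [-1.571, -0.007, -0.0]
contact_force: [0.0, -0.0, 0.4]
width: 0.0003
```

Run:
```python
from h import *
pose(); im2,c2=snap("side","s19"); cv2.imwrite("pics/c19.png",cv2.resize(im2[120:280,150:340],None,fx=4,fy=3.75,interpolation=cv2.INTER_CUBIC))
im2,c2=snap("top","t19");cv2.imwrite("pics/ct19.png",cv2.resize(im2[165:285,105:305],None,fx=4,fy=4,interpolation=cv2.INTER_CUBIC))
```

```text
t 31.95 grasp [0.3834 0.206  0.2672] xdir [1.    0.004 0.005] ydir [ 0.005 -0.001 -1.   ] F [ 0.  -0.   0.4] w 0.0003 j [ 0.49  0.07 -0.15  1.34 -0.    0.49]
```

View pics/c19.png

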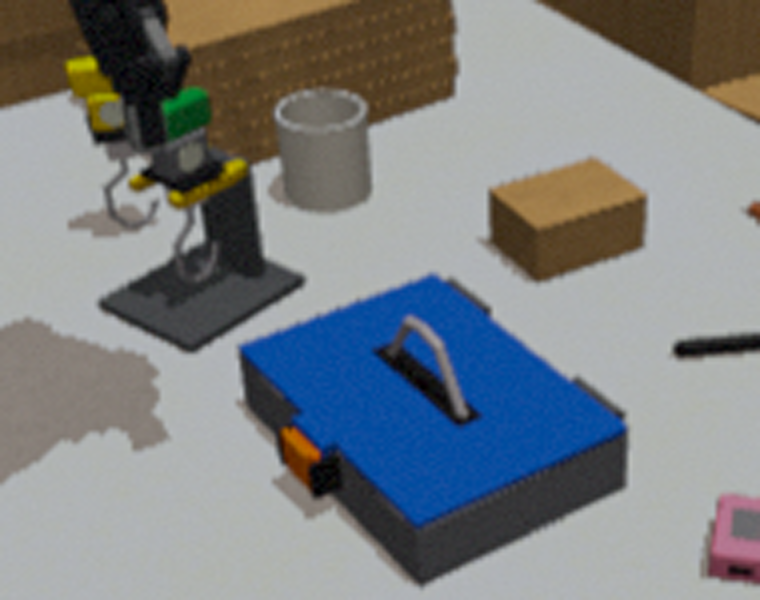

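View pics/ct19.png

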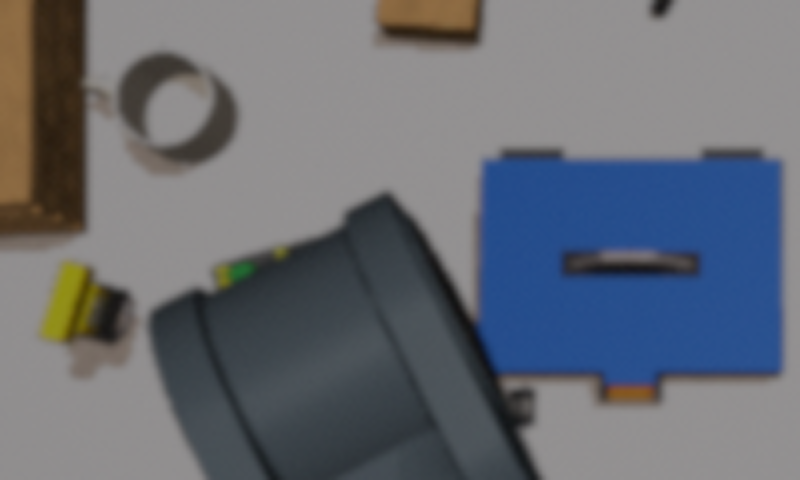

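Run:
```python
from h import *
ct=cam("top");cs=cam("side")
def T(n,a,b): print(n,[np.round(q,4) for q in tri(ct,(105+a[0]/4-.375,165+a[1]/4-.375),cs,(150+b[0]/4-.375,120+b[1]/3.75-.37))])
T("front-right",(781,374),(418,525)); T("front-left",(482,374),(242,347)); T("back-right",(781,160),(626,428));T("back-left",(484,161),(435,275))
T("bar",(630,255),(420,322))
T("handle centre top?",(250,303),(187,112))
go((.40,.30,.30),np.radians(15))
# lid corners on z=.062 plane from top
for a in [(781,374),(482,374),(781,160),(484,161)]: print(np.round(plane(ct,(105+a[0]/4-.375,165+a[1]/4-.375),.062),4))
print("bar on .112", np.round(plane(ct,(105+630/4-.375,165+255/4-.375),.114),4))
# handle px in initial top
im=cv2.imread("pics/top0.png");h=cv2.cvtColor(im,cv2.COLOR_BGR2HSV)
m=cv2.inRange(h,(50,100,40),(80,255,255));m[:, :150]=0;m[:,200:]=0;m[:200]=0;m[280:]=0
big=cv2.resize(im[215:265,150:200],None,fx=8,fy=8,interpolation=cv2.INTER_CUBIC)
cv2.imwrite("pics/hd.png",cv2.resize(big,(600,600)))
cn=max(cv2.findContours(m,0,1)[0],key=cv2.contourArea);print(cv2.minAreaRect(cn))
im=cv2.imread("pics/s19.png") if 0 else cv2.imread("pics/side0.png");h=cv2.cvtColor(im,cv2.COLOR_BGR2HSV)
m2=cv2.inRange(h,(50,100,30),(80,255,255));m2[:, :150]=0;m2[:,250:]=0;m2[:120]=0;m2[200:]=0
cn=max(cv2.findContours(m2,0,1)[0],key=cv2.contourArea);print(cv2.minAreaRect(cn),cv2.boundingRect(cn))
```

```text
front-right [array([ 0.4265, -0.0285,  0.0595]), np.float64(0.0005)]
front-left [array([0.4239, 0.2054, 0.0626]), np.float64(0.001)]
back-right [array([ 0.5949, -0.0265,  0.0595]), np.float64(0.0038)]
back-left [array([0.592 , 0.2095, 0.0605]), np.float64(0.0017)]
bar [array([0.509 , 0.0907, 0.1201]), np.float64(0.0052)]
handle centre top? [array([0.4686, 0.3609, 0.1815]), np.float64(0.007)]
row [ 0.68 -1.33  3.84] [  0.1 -14.9   0.2]  dist mm 103 rows>= 3
[ 0.4261 -0.0283  0.062 ]
[0.4235 0.2056 0.062 ]
[ 0.5962 -0.0274  0.062 ]
[0.5925 0.2089 0.062 ]
bar on .112 [0.5121 0.0897 0.114 ]
((167.51123046875, 240.8820037841797), (20.83698081970215, 7.9450364112854), 77.00537872314453)
((192.99998474121094, 150.49998474121094), (11.093408584594727, 20.27140998840332), 61.3895378112793) (184, 143, 19, 17)
```

View pics/hd.png

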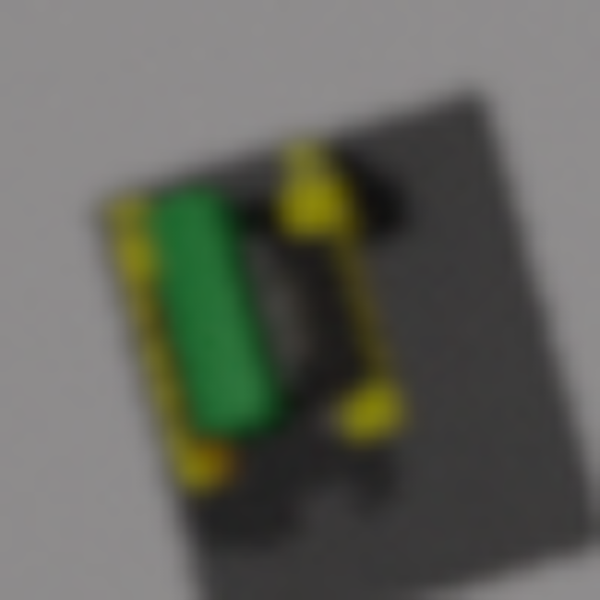

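Run:
```python
from h import *
go((.462,.36,.32),np.radians(17.6))
```

```text
row [ 3.17 -2.13  6.24] [  0.1 -17.5   0.2]  dist mm 183 rows>= 5
```

send_rows(series=[[0,0.3,-1.5,0.6,0,-4,0],[0.5,1,-2.1,2,0,-10,0],[1,1.8,-2.1,3.5,0,-17.5,0],[1,2.6,-2.1,5,0,-17.5,0],[1,3.17,-2.1,6.24,0,-17.5,0],[1,3.17,-2.1,6.24,0,-17.5,0],[1,3.17,-2.1,6.24,0,-17.5,0],[1,3.17,-2.1,6.24,0,-17.5,0]])

```text
time: 32.72
tool_pos: [0.4627, 0.3589, 0.4738]
tcp_rot: [-1.561, -0.243, 0.238]
contact_force: [-0.2, -1.0, -0.1]
width: 0.0851
```

Run:
```python
from h import *
pose(); im,c=snap("wrist","w20")
print(proj(c,(.462,.36,.193)))
h=cv2.cvtColor(im,cv2.COLOR_BGR2HSV);m=cv2.inRange(h,(50,100,30),(80,255,255))
for cn in cv2.findContours(m,0,1)[0]:
    if cv2.contourArea(cn)>200: print(cv2.minAreaRect(cn),cv2.boundingRect(cn))
```

```text
t 32.72 grasp [0.4632 0.3585 0.3188] xdir [0.953 0.301 0.002] ydir [ 0.003 -0.003 -1.   ] F [-0.2 -1.  -0.1] w 0.0851 j [ 0.66  0.41  0.41  1.57 -0.    0.35]
[277.22882509 205.72011678]
((84.38682556152344, 408.6074523925781), (39.50423812866211, 32.545494079589844), 15.52410888671875) (61, 391, 47, 29)
((280.5, 203.0), (70.0, 23.0), 90.0) (269, 168, 24, 71)
```

View pics/w20.png

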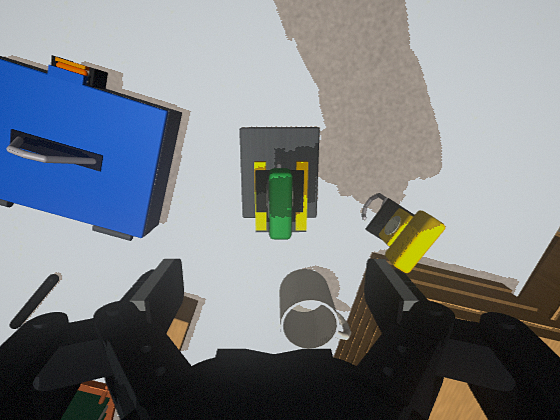

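Run:
```python
from h import *
c=cam("wrist")
print("handle ctr",np.round(plane(c,(281,203),.193),4),"ends",np.round(plane(c,(281,170),.193),4),np.round(plane(c,(281,239),.193),4))
for uv in [(240,127),(319,127),(317,218),(244,218)]: print(np.round(plane(c,uv,.012),4))
print("prongs",[np.round(plane(c,uv,.125),4) for uv in [(254,162),(266,162),(296,162),(308,162),(308,231),(256,232)]])
print("bar", [np.round(plane(c,uv,.116),4) for uv in [(8,150),(97,158),(43,154)]])
p=plane(c,(281,203.5),.193)
go((p[0],p[1],.186),np.radians(17.6));go((p[0],p[1],.26),np.radians(17.6))
```

```text
handle ctr [0.4588 0.3622 0.193 ] ends [0.4323 0.3536 0.193 ] [0.4896 0.3722 0.193 ]
[0.4185 0.2942 0.012 ]
[0.3861 0.3964 0.012 ]
[0.5088 0.4377 0.012 ]
[0.5414 0.3352 0.012 ]
prongs [array([0.4423, 0.3289, 0.125 ]), array([0.4385, 0.3407, 0.125 ]), array([0.4292, 0.3702, 0.125 ]), array([0.4254, 0.382 , 0.125 ]), array([0.4967, 0.407 , 0.125 ]), array([0.5152, 0.3529, 0.125 ])]
bar [array([0.5098, 0.0779, 0.116 ]), array([0.4898, 0.1688, 0.116 ]), array([0.5029, 0.1136, 0.116 ])]
row [-0.09  5.34  0.2 ] [ 0.2 -0.1  0.2]  dist mm 134 rows>= 4
row [-0.08  2.38  0.19] [ 0.2 -0.1  0.2]  dist mm 60 rows>= 2
```

send_rows(series=[[0.3,0,1,0.15,0,0,0],[0.2,0,2.4,0.2,0,0,0],[0.2,0,3.8,0.2,0,0,0],[0.2,0,5,0.2,0,0,0],[0.2,0,5.4,0.2,0,0,0],[0.2,0,5.4,0.2,0,0,0],[0.2,0,5.4,0.2,0,0,0]])

```text
time: 33.35
tool_pos: [0.4615, 0.3625, 0.3412]
tcp_rot: [-1.559, -0.243, 0.236]
contact_force: [-0.3, 0.9, 1.0]
width: 0.0512
```

Run:
```python
from h import *
pose(); im,c=snap("wrist","w21"); go((.461,.363,.184),np.radians(17.6))
```

```text
t 33.35 grasp [0.4623 0.3623 0.1862] xdir [0.954 0.3   0.004] ydir [ 0.005 -0.001 -1.   ] F [-0.3  0.9  1. ] w 0.0512 j [ 0.67  0.41  0.07  1.23 -0.    0.36]
row [-0.03  0.11  0.01] [ 0.1 -0.1  0.3]  dist mm 3 rows>= 1
```

View pics/w21.png

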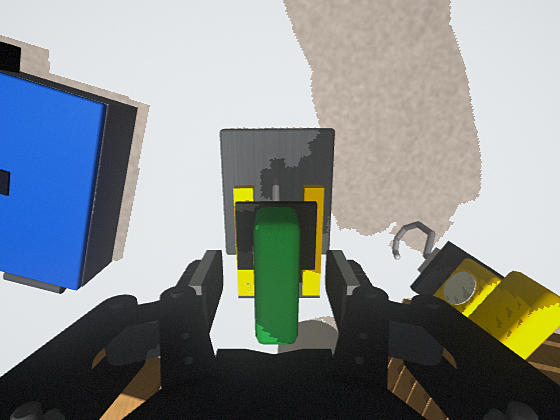

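send_rows(series=[[0.2,0,0.08,0,0,0,0.3],[-1,0,0.08,0,0,0,0.3],[-1,0,0.08,0,0,0,0.3],[-1,0,0.08,0,0,0,0.3],[-1,0,0.08,0,0,0,0.3],[-1,0,0.08,0,0,0,0.3],[-1,0,0.08,0,0,0,0.3],[-1,0,0.08,0,0,0,0.3],[-1,0,0.08,0,0,0,0.3]], grip_force=80)

```text
time: 34.15
tool_pos: [0.4619, 0.3632, 0.3407]
tcp_rot: [-1.559, -0.242, 0.238]
contact_force: [-1.3, 0.9, 7.0]
width: 0.0188
```

Run:
```python
from h import *
pose()
s=read_state();print(s["tool_pos"].tolist(),s["tcp_rot"].tolist())
```

```text
t 34.15 grasp [0.4623 0.363  0.1857] xdir [0.954 0.301 0.002] ydir [ 0.002 -0.001 -1.   ] F [-1.3  0.9  7. ] w 0.0188 j [ 0.67  0.41  0.08  1.24 -0.    0.36]
[0.46193495233722226, 0.3631656909962582, 0.3407370481530864] [-1.558664077377462, -0.24155041641673175, 0.23817644934962104]
```

send_rows(series=[[-1,0,-0.4,0,0,0,0],[-1,0,-1,0,0,0,0],[-1,0,-1.8,0,0,0,0],[-1,0,-2.6,0,0,0,0],[-1,0,-3.4,0,0,0,0],[-1,0,-4.2,0,0,0,0],[-1,0,-5,0,0,0,0],[-1,0,-5.2,0,0,0,0],[-1,0,-5.2,0,0,0,0],[-1,0,-5.2,0,0,0,0]])

```text
time: 34.98
tool_pos: [0.4617, 0.3634, 0.4701]
tcp_rot: [-1.559, -0.241, 0.238]
contact_force: [-0.9, 0.5, -2.3]
width: 0.0185
```

Run:
```python
from h import *
pose(); im,c=snap("wrist","w22");im,c=snap("side","s22")
# target: grasp point x such that axis at bar x -.08 ; case centre
go((.435,.0905,.085+.1547),np.radians(.6));go((.43,.0905,.30),np.radians(.6))
```

```text
t 34.98 grasp [0.462  0.3632 0.3151] xdir [0.954 0.301 0.002] ydir [ 0.002 -0.001 -1.   ] F [-0.9  0.5 -2.3] w 0.0185 j [ 0.67  0.41  0.4   1.56 -0.    0.36]
row [ -4.3    3.01 -10.08] [ 0.1 16.9  0. ]  dist mm 284 rows>= 7
row [ -4.49   0.6  -10.02] [ 0.1 16.9  0. ]  dist mm 275 rows>= 7
```

View pics/w22.png

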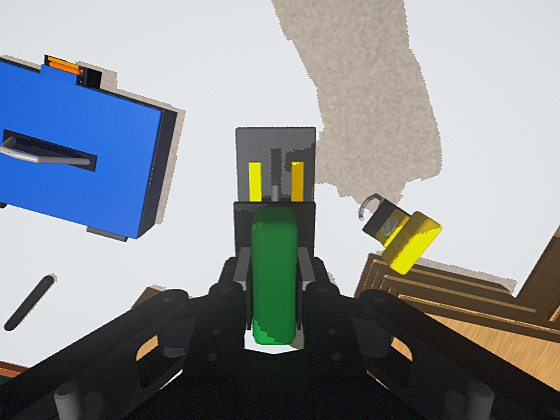

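View pics/s22.png

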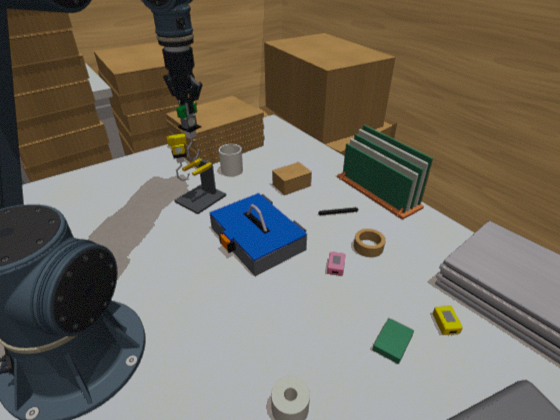

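send_rows(series=[[-1,-0.4,0,-0.8,0,2,0],[-1,-1,0,-2.2,0,5,0],[-1,-1.7,0,-3.7,0,8,0],[-1,-2.4,0,-5.2,0,11,0],[-1,-3,0,-6.7,0,14,0],[-1,-3.7,0,-8.2,0,16.9,0],[-1,-4.2,0.2,-9.4,0,16.9,0],[-1,-4.49,0.4,-10,0,16.9,0],[-1,-4.49,0.6,-10,0,16.9,0],[-1,-4.49,0.6,-10,0,16.9,0],[-1,-4.49,0.6,-10,0,16.9,0],[-1,-4.49,0.6,-10,0,16.9,0]])

```text
time: 36.08
tool_pos: [0.4298, 0.0918, 0.4547]
tcp_rot: [-1.573, -0.009, 0.009]
contact_force: [0.1, 0.2, -1.2]
width: 0.0188
```

Run:
```python
from h import *
pose(); im,c=snap("wrist","w23");im,c=snap("side","s23");cv2.imwrite("pics/c23.png",cv2.resize(im[90:280,150:340],None,fx=4,fy=3.1,interpolation=cv2.INTER_CUBIC))
im,c=snap("top","t23");cv2.imwrite("pics/ct23.png",cv2.resize(im[165:285,200:340],None,fx=4,fy=4,interpolation=cv2.INTER_CUBIC))
```

```text
t 36.08 grasp [0.4298 0.0915 0.2997] xdir [1.    0.012 0.   ] ydir [ 0.    -0.002 -1.   ] F [ 0.1  0.2 -1.2] w 0.0188 j [ 0.21  0.08 -0.06  1.43 -0.    0.2 ]
```

View pics/w23.png

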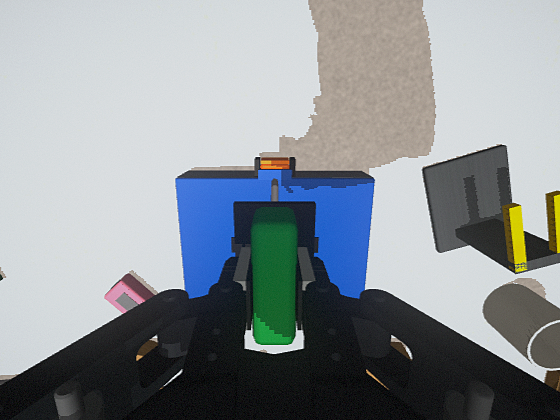

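View pics/c23.png

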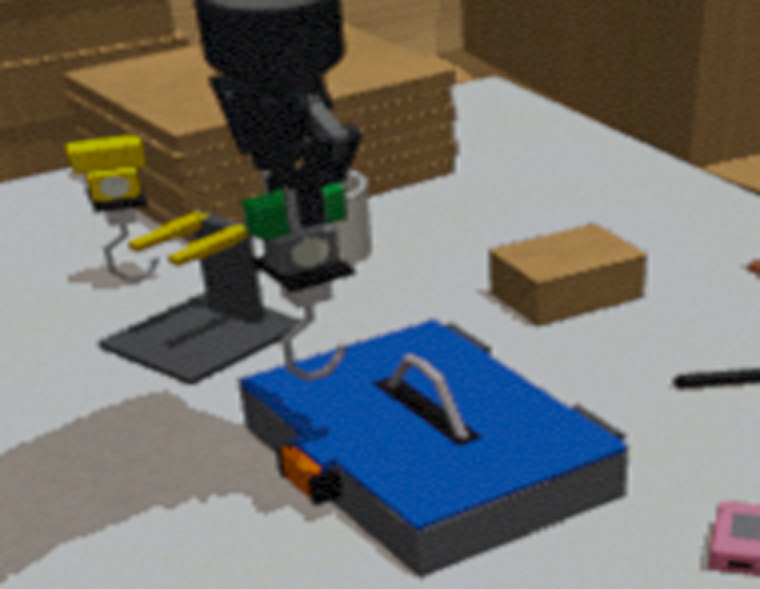

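View pics/ct23.png

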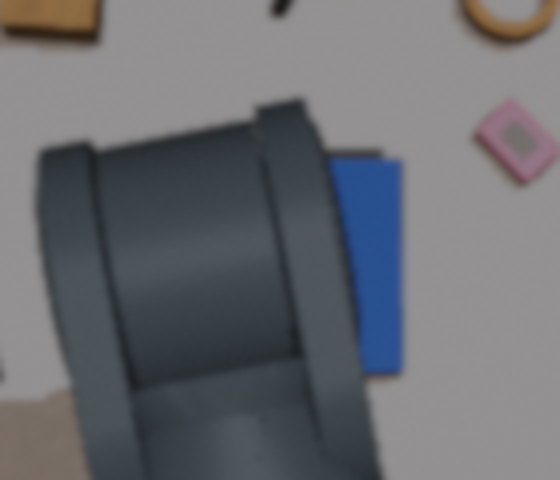

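send_rows(series=[[-1,0,0.8,0,0,0,0],[-1,0,1.6,0,0,0,0],[-1,0,2.2,-0.05,0,0,0],[-1,0,2.47,-0.05,0,0,0],[-1,0,2.47,-0.05,0,0,0],[-1,0,2.47,-0.05,0,0,0],[-1,0,2.47,-0.05,0,0,0]])

```text
time: 36.82
tool_pos: [0.4302, 0.0906, 0.3942]
tcp_rot: [-1.573, -0.011, 0.008]
contact_force: [1.1, 0.4, -1.0]
width: 0.0187
```

Run:
```python
from h import *
pose();im,c=snap("side","s24");cv2.imwrite("pics/c24.png",cv2.resize(im[140:260,200:320],None,fx=5,fy=5,interpolation=cv2.INTER_CUBIC))
s=read_state();R=Rn.from_rotvec(s["tcp_rot"]).as_matrix();g=s["tool_pos"]+R[:,1]*.155
seat=g+np.array([-.001,0,-.1547]);
cs=cam("side")
for n,p in [("seat",seat),("tip",seat+[.02,0,.018]),("low",seat-[0,0,.01]),("bar",[.510,.0902,.112])]:
    q=proj(cs,p);print(n,np.round(p,4),np.round(q,1),np.round((q-[200,140]+.4)*5))
```

```text
t 36.82 grasp [0.4305 0.0903 0.2392] xdir [1.    0.012 0.002] ydir [ 0.002 -0.002 -1.   ] F [ 1.1  0.4 -1. ] w 0.0187 j [ 0.21  0.09 -0.21  1.27 -0.    0.2 ]
seat [0.4296 0.0903 0.0845] [230.8 226.5] [156. 434.]
tip [0.4496 0.0903 0.1025] [236.9 218.5] [186. 394.]
low [0.4296 0.0903 0.0745] [231.1 229.4] [157. 449.]
bar [0.51   0.0902 0.112 ] [256.1 207.7] [283. 340.]
```

View pics/c24.png

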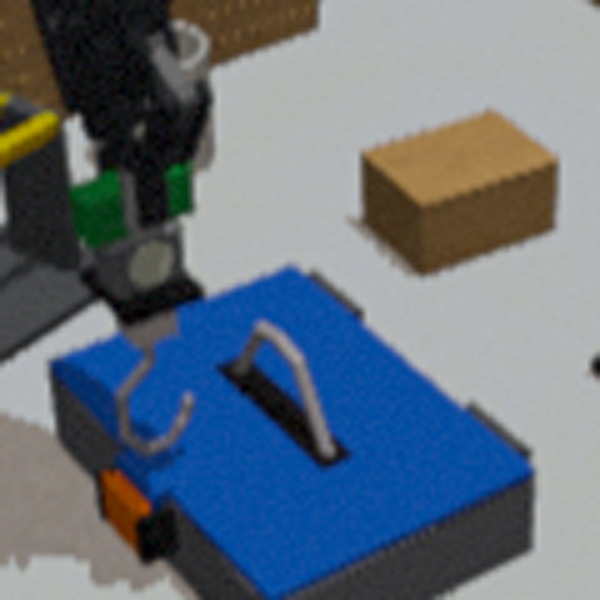

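send_rows(series=[[-1,0.4,0,0,0,0,0],[-1,0.8,0,0,0,0,0],[-1,1.2,0,0,0,0,0],[-1,1.6,0,0,0,0,0],[-1,2,0,0,0,0,0],[-1,2.3,0,0,0,0,0],[-1,2.6,0,0,0,0,0],[-1,2.9,0,0,0,0,0],[-1,3.2,0,0,0,0,0],[-1,3.2,0,0,0,0,0],[-1,3.2,0,0,0,0,0]])

```text
time: 37.78
tool_pos: [0.5104, 0.0915, 0.3942]
tcp_rot: [-1.573, -0.011, 0.008]
contact_force: [-0.3, -0.0, -1.4]
width: 0.0187
```

Run:
```python
from h import *
pose();im,c=snap("side","s25");cv2.imwrite("pics/c25.png",cv2.resize(im[140:260,200:320],None,fx=5,fy=5,interpolation=cv2.INTER_CUBIC))
```

```text
t 37.78 grasp [0.5107 0.0912 0.2392] xdir [1.    0.012 0.002] ydir [ 0.002 -0.002 -1.   ] F [-0.3 -0.  -1.4] w 0.0187 j [ 0.18  0.25 -0.01  1.31 -0.    0.17]
```

View pics/c25.png

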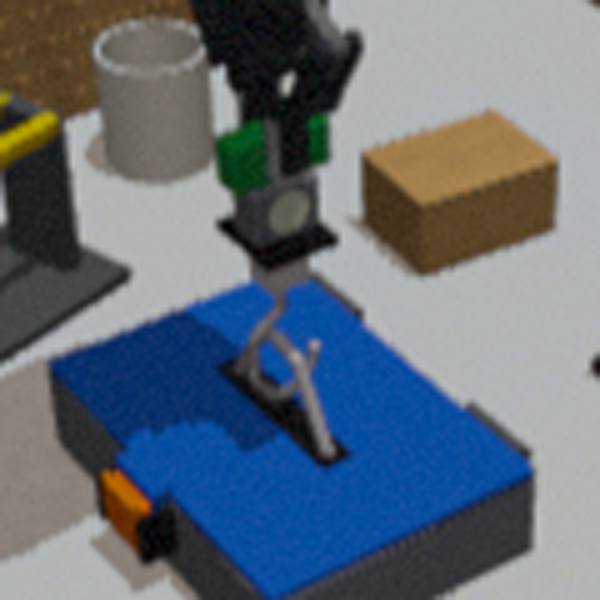

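send_rows(series=[[-1,0,-0.4,0,0,0,0],[-1,0,-0.8,0,0,0,0],[-1,0,-1.1,0,0,0,0],[-1,0,-1.3,0,0,0,0],[-1,0,-1.5,0,0,0,0],[-1,0,-1.7,0,0,0,0],[-1,0,-1.9,0,0,0,0],[-1,0,-1.9,0,0,0,0]])

```text
time: 38.5
tool_pos: [0.5102, 0.0916, 0.4425]
tcp_rot: [-1.572, -0.011, 0.007]
contact_force: [0.3, 0.1, -6.8]
width: 0.0187
```

Run:
```python
from h import *
pose();im,c=snap("side","s26");cv2.imwrite("pics/c26.png",cv2.resize(im[140:260,200:320],None,fx=5,fy=5,interpolation=cv2.INTER_CUBIC))
```

```text
t 38.5 grasp [0.5105 0.0913 0.2875] xdir [1.    0.012 0.002] ydir [ 0.002 -0.002 -1.   ] F [ 0.3  0.1 -6.8] w 0.0187 j [ 0.18  0.25  0.11  1.43 -0.    0.17]
```

View pics/c26.png

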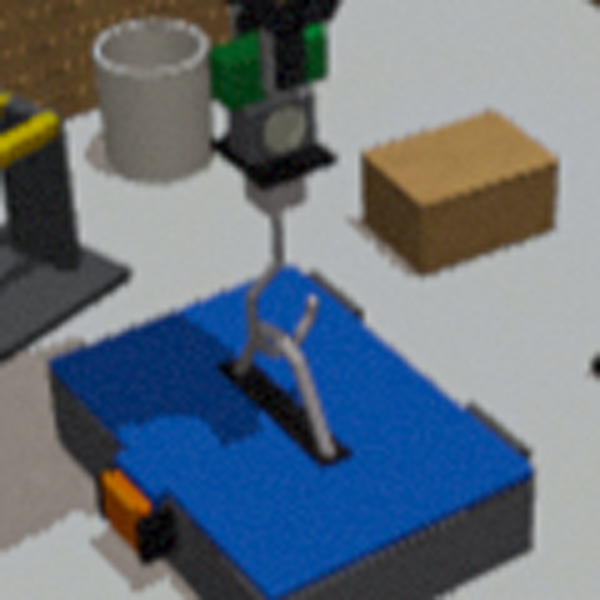

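send_rows(series=[[-1,0,-0.1,0,0,0,0],[-1,0,-0.2,0,0,0,0],[-1,0,-0.3,0,0,0,0],[-1,0,-0.4,0,0,0,0],[-1,0,-0.5,0,0,0,0],[-1,0,-0.6,0,0,0,0],[-1,0,-0.75,0,0,0,0],[-1,0,-0.9,0,0,0,0],[-1,0,-1.05,0,0,0,0],[-1,0,-1.2,0,0,0,0],[-1,0,-1.3,0,0,0,0],[-1,0,-1.4,0,0,0,0],[-1,0,-1.5,0,0,0,0],[-1,0,-1.5,0,0,0,0],[-1,0,-1.5,0,0,0,0],[-1,0,-1.5,0,0,0,0]])

```text
time: 39.88
tool_pos: [0.5101, 0.0916, 0.4793]
tcp_rot: [-1.573, -0.011, 0.008]
contact_force: [0.2, 0.1, -9.3]
width: 0.0189
```

Run:
```python
from h import *
pose();im,c=snap("side","s27");cv2.imwrite("pics/c27.png",cv2.resize(im[120:270,190:330],None,fx=4,fy=4,interpolation=cv2.INTER_CUBIC))
```

```text
t 39.88 grasp [0.5103 0.0914 0.3243] xdir [1.    0.012 0.002] ydir [ 0.002 -0.002 -1.   ] F [ 0.2  0.1 -9.3] w 0.0189 j [ 0.18  0.25  0.21  1.52 -0.    0.17]
```

View pics/c27.png

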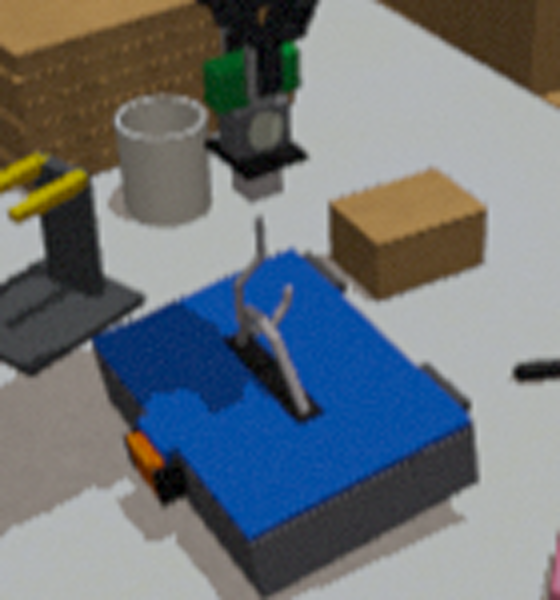

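Run:
```python
from h import *
cs=cam("side")
def zfit(uv,pts):
    return min(np.arange(.04,.13,.0005),key=lambda z:abs(proj(cs,(*pts,z))[1]-uv[1]))
f=lambda a:(190+a[0]/4-.375,120+a[1]/4-.375)
for a,p in [((248,535),(.4265,-.0285)),((95,340),(.4239,.2054)),((471,412),(.5955,-.027))]: print(zfit(f(a),p),proj(cs,(*p,.09)),f(a))
```

```text
0.08100000000000004 [253.47133375 250.67406954] (251.625, 253.375)
0.08950000000000005 [208.83860644 204.49111648] (213.375, 204.625)
0.09750000000000006 [307.57307346 224.89326438] (307.375, 222.625)
```

send_rows(series=[[-1,0,0,0,0,0,0],[-1,0,0,0,0,0,0],[-1,0,0,0,0,0,0],[-1,0,0,0,0,0,0],[-1,0,0,0,0,0,0],[-1,0,0,0,0,0,0],[-1,0,0,0,0,0,0],[-1,0,0,0,0,0,0],[-1,0,0,0,0,0,0],[-1,0,0,0,0,0,0],[-1,0,0,0,0,0,0],[-1,0,0,0,0,0,0],[-1,0,0,0,0,0,0],[-1,0,0,0,0,0,0]])

```text
time: 41.1
tool_pos: [0.51, 0.0916, 0.4793]
tcp_rot: [-1.573, -0.011, 0.008]
contact_force: [-0.6, -0.3, -8.9]
width: 0.0185
```

Run:
```python
from h import *
pose();im,c=snap("side","s28");cv2.imwrite("pics/c28.png",cv2.resize(im[120:270,190:330],None,fx=4,fy=4,interpolation=cv2.INTER_CUBIC))
```

```text
t 41.1 grasp [0.5103 0.0914 0.3243] xdir [1.    0.012 0.002] ydir [ 0.002 -0.002 -1.   ] F [-0.6 -0.3 -8.9] w 0.0185 j [ 0.18  0.25  0.21  1.52 -0.    0.17]
```

View pics/c28.png

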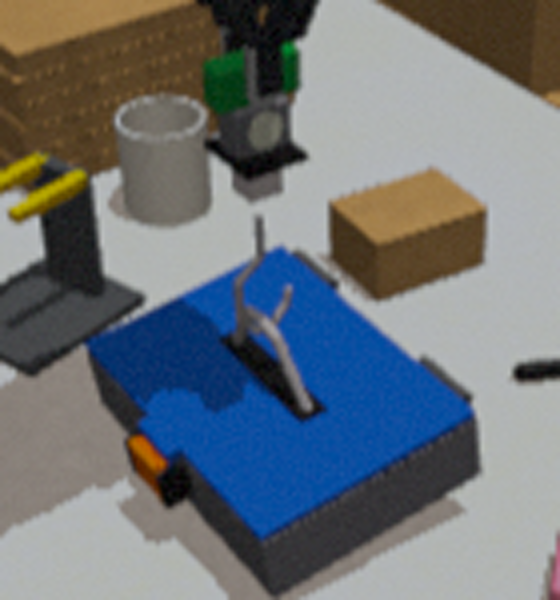

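send_rows(series=[[-1,0,0,0,0,0,0],[-1,0,0,0,0,0,0],[-1,0,0,0,0,0,0],[-1,0,0,0,0,0,0],[-1,0,0,0,0,0,0],[-1,0,0,0,0,0,0],[-1,0,0,0,0,0,0],[-1,0,0,0,0,0,0],[-1,0,0,0,0,0,0],[-1,0,0,0,0,0,0],[-1,0,0,0,0,0,0],[-1,0,0,0,0,0,0],[-1,0,0,0,0,0,0],[-1,0,0,0,0,0,0],[-1,0,0,0,0,0,0],[-1,0,0,0,0,0,0]])

```text
time: 42.48
tool_pos: [0.51, 0.0916, 0.4792]
tcp_rot: [-1.573, -0.011, 0.008]
contact_force: [0.3, -0.2, -8.6]
width: 0.0186
```

Run:
```python
from h import *
pose();im,c=snap("side","s29");cv2.imwrite("pics/c29.png",cv2.resize(im[120:270,190:330],None,fx=4,fy=4,interpolation=cv2.INTER_CUBIC))
```

```text
t 42.48 grasp [0.5103 0.0914 0.3242] xdir [1.    0.012 0.002] ydir [ 0.002 -0.002 -1.   ] F [ 0.3 -0.2 -8.6] w 0.0186 j [ 0.18  0.25  0.21  1.52 -0.    0.17]
```

View pics/c29.png

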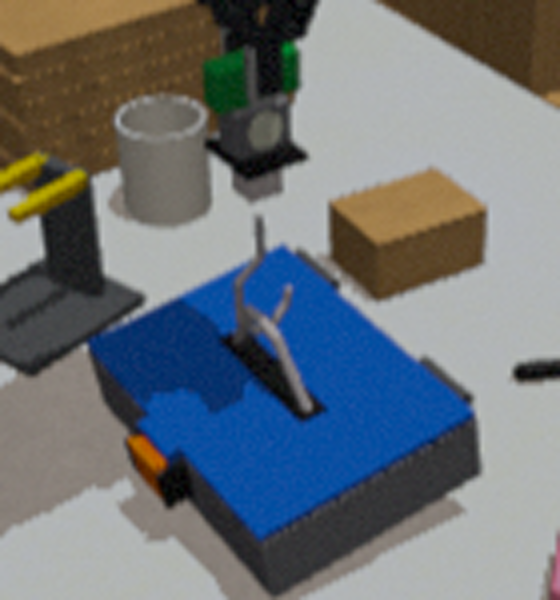

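send_rows(series=[[-1,0,0.15,0,0,0,0],[-1,0,0.3,0,0,0,0],[-1,0,0.45,0,0,0,0],[-1,0,0.6,0,0,0,0],[-1,0,0.75,0,0,0,0],[-1,0,0.9,0,0,0,0],[-1,0,1.05,0,0,0,0],[-1,0,1.2,0,0,0,0],[-1,0,1.35,0,0,0,0],[-1,0,1.5,0,0,0,0],[-1,0,1.65,0,0,0,0],[-1,0,1.8,0,0,0,0],[-1,0,2,0,0,0,0],[-1,0,2.2,0,0,0,0],[-1,0,2.4,0,0,0,0],[-1,0,2.4,0,0,0,0],[-1,0,2.4,0,0,0,0]])

```text
time: 43.95
tool_pos: [0.5101, 0.0915, 0.419]
tcp_rot: [-1.573, -0.01, 0.008]
contact_force: [2.8, -0.2, -1.9]
width: 0.0184
```

Run:
```python
from h import *
pose();im,c=snap("side","s30");cv2.imwrite("pics/c30.png",cv2.resize(im[120:270,190:330],None,fx=4,fy=4,interpolation=cv2.INTER_CUBIC))
```

```text
t 43.95 grasp [0.5103 0.0912 0.264 ] xdir [1.    0.012 0.001] ydir [ 0.001 -0.002 -1.   ] F [ 2.8 -0.2 -1.9] w 0.0184 j [ 0.18  0.25  0.05  1.37 -0.    0.17]
```

View pics/c30.png

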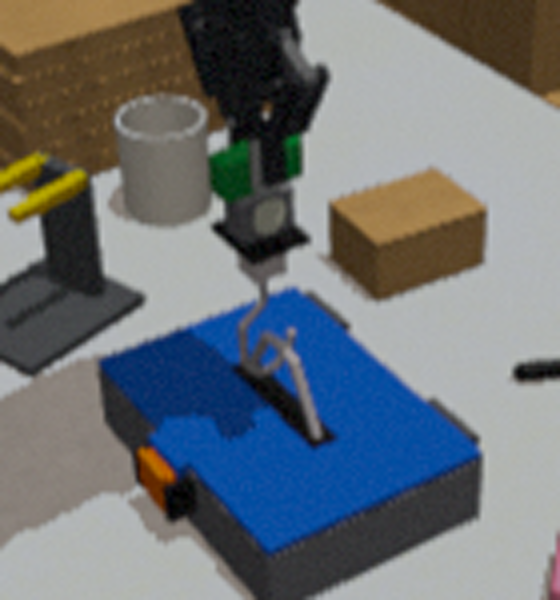

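send_rows(series=[[-1,0.15,0,0,0,0,0],[-1,0.3,0,0,0,0,0],[-1,0.4,0.1,0,0,0,0],[-1,0.4,0.3,0,0,0,0],[-1,0.4,0.3,0,0,0,0]])

```text
time: 44.42
tool_pos: [0.52, 0.0915, 0.4106]
tcp_rot: [-1.573, -0.009, 0.01]
contact_force: [-1.3, -0.9, -1.4]
width: 0.0187
```

Run:
```python
from h import *
pose();im,c=snap("side","s31");cv2.imwrite("pics/c31.png",cv2.resize(im[140:260,200:320],None,fx=5,fy=5,interpolation=cv2.INTER_CUBIC))
cs=cam("side")
s=read_state();R=Rn.from_rotvec(s["tcp_rot"]).as_matrix();g=s["tool_pos"]+R[:,1]*.155
seat=g+np.array([-.001,0,-.1547])
for n,p in [("seat",seat),("tip",seat+[.02,0,.018])]+[("bar%d"%x,[x/1000,.0902,.112]) for x in (505,510,515,520,525)]:
    q=proj(cs,p);print(n,np.round(p,4),np.round((q-[200,140]+.4)*5))
```

```text
t 44.42 grasp [0.52   0.0912 0.2556] xdir [ 1.     0.012 -0.   ] ydir [-0.    -0.002 -1.   ] F [-1.3 -0.9 -1.4] w 0.0187 j [ 0.17  0.27  0.06  1.36 -0.    0.16]
seat [0.5189 0.0912 0.1013] [296. 350.]
tip [0.5389 0.0912 0.1193] [326. 310.]
bar505 [0.505  0.0902 0.112 ] [275. 344.]
bar510 [0.51   0.0902 0.112 ] [283. 340.]
bar515 [0.515  0.0902 0.112 ] [290. 337.]
bar520 [0.52   0.0902 0.112 ] [298. 334.]
bar525 [0.525  0.0902 0.112 ] [306. 331.]
```

View pics/c31.png

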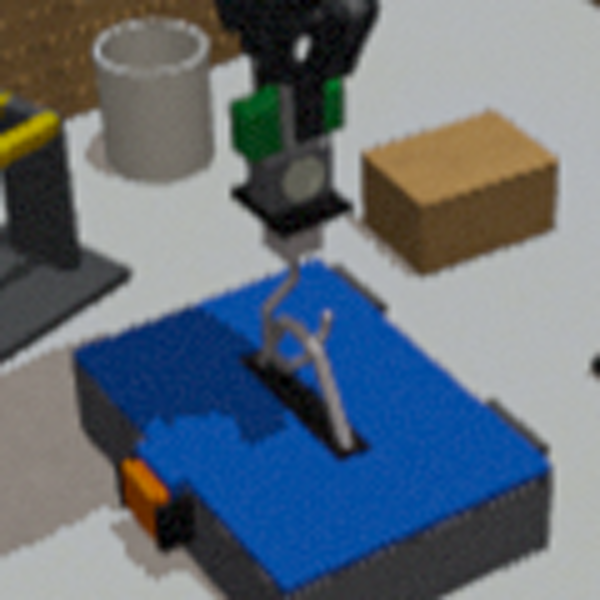

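send_rows(series=[[-1,0,0.3,0,0,0,0],[-1,0,0.6,0,0,0,0],[-1,0,0.67,0,0,0,0],[-1,0,0.67,0,0,0,0],[-1,0,0.67,0,0,0,0]])

```text
time: 44.88
tool_pos: [0.5198, 0.0915, 0.3941]
tcp_rot: [-1.573, -0.009, 0.01]
contact_force: [1.6, 0.3, -1.1]
width: 0.0186
```

Run:
```python
from h import *
pose();im,c=snap("side","s32");cv2.imwrite("pics/c32.png",cv2.resize(im[140:260,200:320],None,fx=5,fy=5,interpolation=cv2.INTER_CUBIC))
```

```text
t 44.88 grasp [0.5197 0.0911 0.2391] xdir [ 1.     0.012 -0.   ] ydir [-0.    -0.002 -1.   ] F [ 1.6  0.3 -1.1] w 0.0186 j [ 0.17  0.27  0.02  1.32 -0.    0.16]
```

View pics/c32.png

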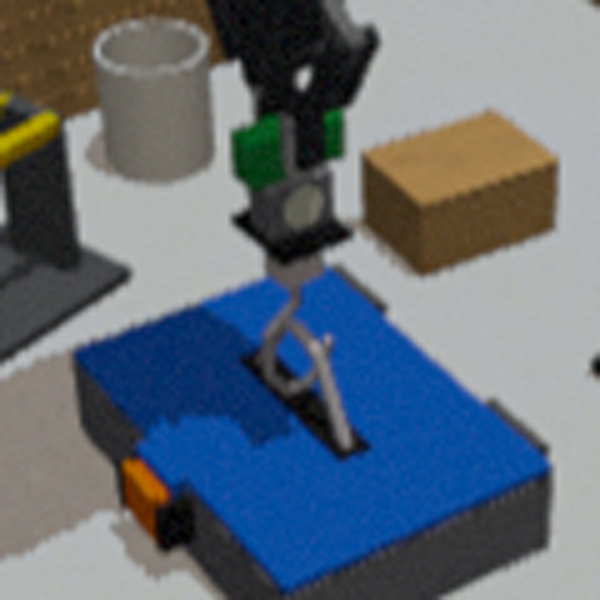

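send_rows(series=[[-1,-0.2,0,0,0,0,0],[-1,-0.4,0,0,0,0,0],[-1,-0.6,0,0,0,0,0],[-1,-0.8,0,0,0,0,0],[-1,-1,0,0,0,0,0],[-1,-1.2,0,0,0,0,0],[-1,-1.2,0,0,0,0,0]])

```text
time: 45.52
tool_pos: [0.489, 0.0912, 0.3946]
tcp_rot: [-1.573, -0.01, 0.009]
contact_force: [-0.4, 0.8, -1.5]
width: 0.0183
```

Run:
```python
from h import *
pose();im,c=snap("side","s33");cv2.imwrite("pics/c33.png",cv2.resize(im[140:260,200:320],None,fx=5,fy=5,interpolation=cv2.INTER_CUBIC))
```

```text
t 45.52 grasp [0.489  0.0908 0.2396] xdir [1.    0.012 0.   ] ydir [ 0.    -0.002 -1.   ] F [-0.4  0.8 -1.5] w 0.0183 j [ 0.18  0.21 -0.06  1.3  -0.    0.17]
```

View pics/c33.png

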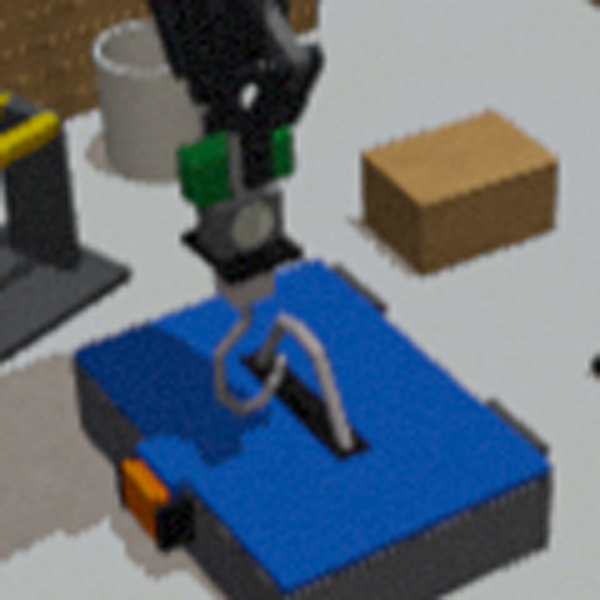

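Run:
```python
from h import *
yaw=np.arctan2(.301,.954)
go((.435,.0908,.2396),np.radians(.6));go((.435,.0908,.318),np.radians(.6));go((.4621,.363,.318),yaw)
```

```text
row [-2.18 -0.    0.01] [0.1 0.1 0. ]  dist mm 54 rows>= 2
row [-2.18 -3.14  0.  ] [0.1 0.1 0. ]  dist mm 95 rows>= 3
row [-0.96 -3.16 10.88] [  0.1 -16.8   0. ]  dist mm 284 rows>= 7
```

send_rows(series=[[-1,-0.7,0,0,0,0,0],[-1,-1.5,0,0,0,0,0],[-1,-2.18,0,0,0,0,0],[-1,-2.18,-0.6,0,0,0,0],[-1,-2.18,-1.5,0,0,0,0],[-1,-2.18,-2.5,0,0,0,0],[-1,-2.18,-3.14,0,0,0,0],[-1,-2,-3.16,1,0,-2,0],[-1,-1.9,-3.16,2.5,0,-4,0],[-1,-1.7,-3.16,4,0,-7,0],[-1,-1.5,-3.16,5.5,0,-10,0],[-1,-1.3,-3.16,7,0,-13,0],[-1,-1.1,-3.16,8.5,0,-16,0],[-1,-1,-3.16,10,0,-16.8,0],[-1,-0.96,-3.16,10.88,0,-16.8,0],[-1,-0.96,-3.16,10.88,0,-16.8,0],[-1,-0.96,-3.16,10.88,0,-16.8,0],[-1,-0.96,-3.16,10.88,0,-16.8,0]])

```text
time: 47.07
tool_pos: [0.4622, 0.3628, 0.4729]
tcp_rot: [-1.56, -0.24, 0.24]
contact_force: [0.3, -0.3, -1.3]
width: 0.0183
```

Run:
```python
from h import *
pose(); im,c=snap("wrist","w34")
im,c=snap("side","s34");cv2.imwrite("pics/c34.png",cv2.resize(im[80:220,130:270],None,fx=4,fy=4,interpolation=cv2.INTER_CUBIC))
yaw=np.arctan2(.301,.954)
go((.4622,.363,.26),yaw);go((.4622,.363,.1857),yaw)
```

```text
t 47.07 grasp [0.4623 0.3624 0.3179] xdir [ 0.954  0.301 -0.   ] ydir [ 0.    -0.002 -1.   ] F [ 0.3 -0.3 -1.3] w 0.0183 j [ 0.67  0.41  0.41  1.57 -0.    0.36]
row [0.01 2.33 0.04] [ 0.1 -0.1  0. ]  dist mm 58 rows>= 2
row [0.01 5.31 0.04] [ 0.1 -0.1  0. ]  dist mm 133 rows>= 4
```

View pics/w34.png

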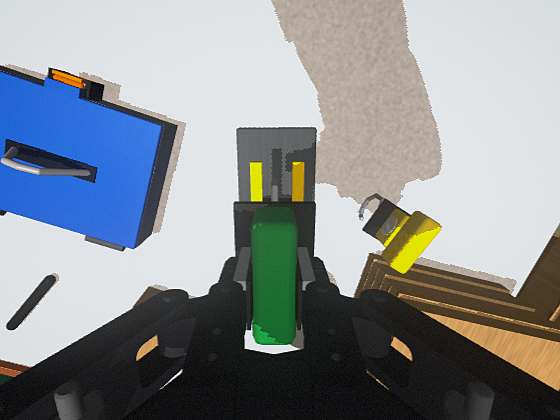

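View pics/c34.png

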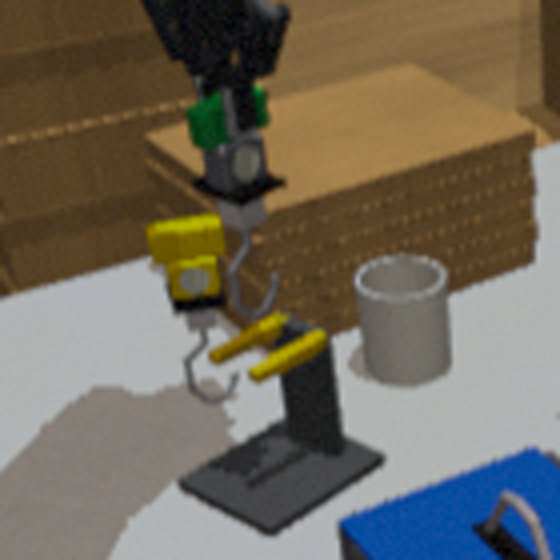

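send_rows(series=[[-1,0,0.5,0.04,0,0,0],[-1,0,1.2,0.04,0,0,0],[-1,0,1.9,0.04,0,0,0],[-1,0,2.6,0.04,0,0,0],[-1,0,3.3,0.04,0,0,0],[-1,0,4,0.04,0,0,0],[-1,0,4.5,0.04,0,0,0],[-1,0,4.9,0.04,0,0,0],[-1,0,5.1,0.04,0,0,0],[-1,0,5.2,0.04,0,0,0],[-1,0,5.28,0.04,0,0,0],[-1,0,5.28,0.04,0,0,0]])

```text
time: 48.17
tool_pos: [0.4622, 0.3628, 0.3417]
tcp_rot: [-1.559, -0.239, 0.238]
contact_force: [-0.2, 0.7, -1.1]
width: 0.0191
```

Run:
```python
from h import *
pose(); im,c=snap("side","s35");cv2.imwrite("pics/c35.png",cv2.resize(im[100:220,130:270],None,fx=4,fy=4,interpolation=cv2.INTER_CUBIC))
```

```text
t 48.17 grasp [0.4624 0.3625 0.1867] xdir [0.954 0.299 0.001] ydir [ 0.001 -0.002 -1.   ] F [-0.2  0.7 -1.1] w 0.0191 j [ 0.67  0.41  0.08  1.24 -0.    0.36]
```

View pics/c35.png

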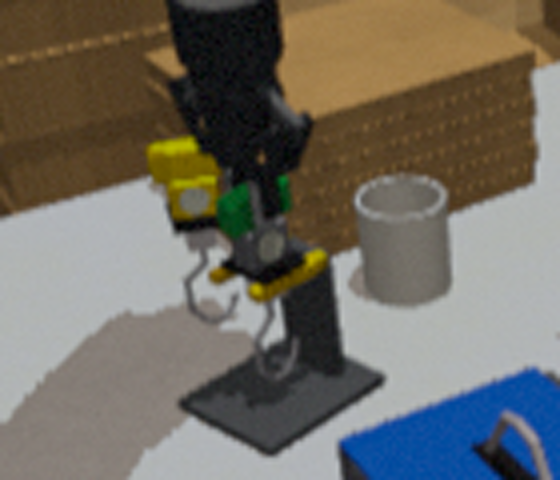

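send_rows(series=[[-1,0,0.05,0,0,0,0],[-1,0,0.05,0,0,0,0],[-0.2,0,0.05,0,0,0,0],[0.1,0,0.05,0,0,0,0],[0.1,0,0.05,0,0,0,0],[0.1,0,0.05,0,0,0,0],[0.1,0,0.05,0,0,0,0],[0.1,0,-0.8,0,0,0,0],[0.1,0,-2,0,0,0,0],[0.1,0,-3.4,0,0,0,0],[0.1,0,-5,0,0,0,0],[0.1,-2,-6,0,0,0,0],[0.1,-4,-6,0,0,0,0],[0.1,-4,-6,0,0,0,0],[0.1,-4,-6,0,0,0,0]])

```text
time: 49.47
tool_pos: [0.3636, 0.3321, 0.4938]
tcp_rot: [-1.557, -0.242, 0.237]
contact_force: [-0.8, -0.8, 0.6]
width: 0.0469
```

Run:
```python
from h import *
pose(); im,c=snap("side","s36");cv2.imwrite("pics/c36.png",cv2.resize(im[120:280,130:320],None,fx=4,fy=3.75,interpolation=cv2.INTER_CUBIC))
im,c=snap("top","t36")
im,c=snap("wrist","w36")
```

```text
t 49.47 grasp [0.364  0.3322 0.3388] xdir [0.954 0.301 0.003] ydir [ 0.003  0.    -1.   ] F [-0.8 -0.8  0.6] w 0.0469 j [ 0.74  0.2   0.18  1.54 -0.    0.44]
```

View pics/c36.png

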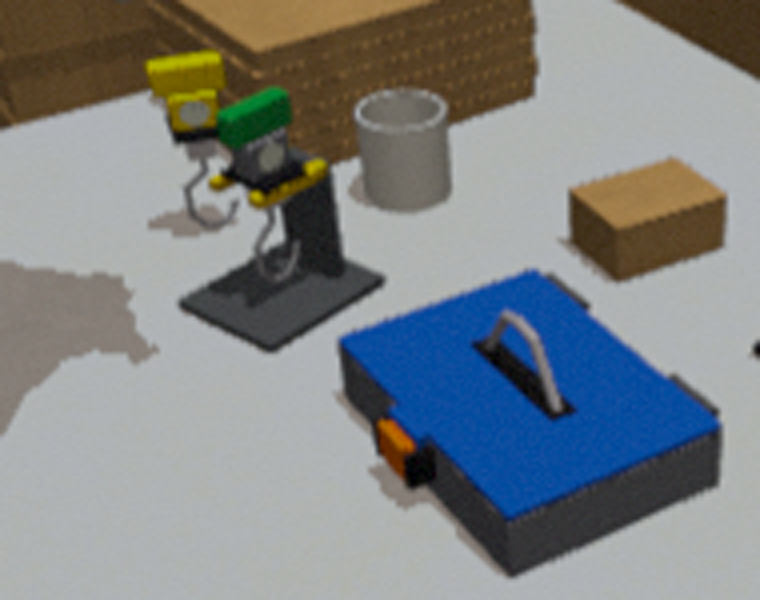

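View pics/t36.png

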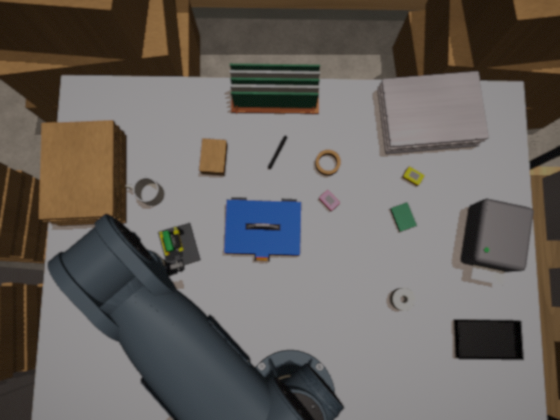

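View pics/w36.png

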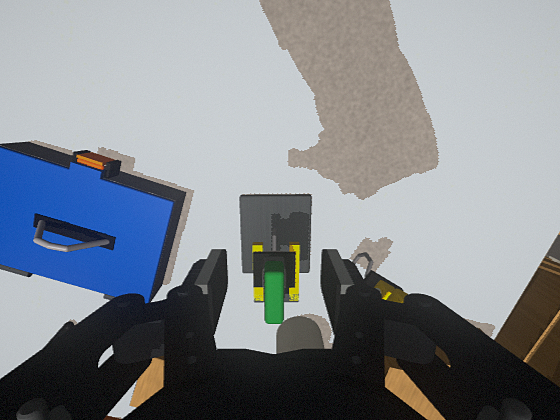

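Run:
```python
from h import *
im=cv2.imread("pics/t36.png");h=cv2.cvtColor(im,cv2.COLOR_BGR2HSV);m=cv2.inRange(h,(105,150,60),(130,255,255));m[:190]=0;m[256:]=0;m[:,:215]=0;m[:,310:]=0
cn=max(cv2.findContours(m,0,1)[0],key=cv2.contourArea);b=cv2.boxPoints(cv2.minAreaRect(cn));print(b)
ct=cam("top");cs=cam("side")
b=sorted(b.tolist(),key=lambda p:p[0]);r=sorted(b[2:],key=lambda p:p[1]);l=sorted(b[:2],key=lambda p:p[1])
print("back-right",tri(ct,r[0],cs,(309.4,233.8)),"front-right",tri(ct,r[1],cs,(257.6,257.5)),"front-left",tri(ct,l[1],cs,(130+342/4-.4,120+342/3.75-.4)))
```

```text
[[224.57771 253.76775]
 [226.71284 199.32207]
 [300.16852 202.20268]
 [298.0334  256.64838]]
back-right (array([ 0.60421607, -0.028036  ,  0.0556054 ]), np.float64(0.0022105242305356125)) front-right (array([ 0.43466149, -0.02446715,  0.05813269]), np.float64(0.008304563335687238)) front-left (array([0.43895406, 0.20731206, 0.0593929 ]), np.float64(0.0036672404401398824))
```

Run:
```python
from h import *
print(bot.hand_in()); pose()
```

```text
the job is handed in; nothing more can be done
None
the job is handed in; nothing more can be done
```

The job is done and handed in at about 49.6 s of robot time.

- **Packing:** All four white adapters are in the grey case. The pink and yellow look-alikes were not touched.
- **Lid:** I pressed the lid shut with up to 25 N. It lies level at about 60 mm and stayed shut through the lift. I didn't observe the catch snap directly.
- **Lift:** The case hung from the scale alone, about 27–31 mm up at its middle. The hold itself was about 2.6 s, with 8.6–9.3 N at the wrist including the scale. It hung roughly 5° nose-down, so the front right corner was only about 19 mm up.
- **Setting down:** The case is flat again, about 10 mm further from the robot than where it started. The hook came off cleanly.
- **Scale:** It is back in its fork, and the gripper is clear of everything.

In the last pictures the other objects look to be where they were. The lid-corner heights in that check came out at 56–59 mm with up to 8 mm ray mismatch, so they rule out a lid left ajar but aren't exact.

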